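# Index the finishing carousel and nest the mixing cups

## Robot

A 7-joint arm with a two-finger parallel gripper is mounted at the origin on the work surface. World frame = base frame: x ahead of the robot, y to its left, z up, the work surface at z = 0. Lengths are in m, angles in degrees, forces in N, time in s.
With the tool pointing down it reaches from about 0.425 to 0.875 m from the base axis. Payload 8.4 kg.
Tool frame: the origin (TCP) lies on the centre line of the jaws, within the pads' length; the fingertips stand 11 mm ahead of it and the grasp point (between the pads) lies 8 mm behind it; z points along the fingers, y is the line along which they close (so a half turn about z gives the same grasp; the last joint's range is limited). The gripper opens to 87 mm and grips with 3 to 60 N. Pads are 19 mm wide; open, the fingers measure 117 mm over their backs; the gripper's body (75 mm by 190 mm) begins 51 mm behind the grasp point.
Start: joints at [70.119, 19.091, 2.286, 83.961, -0.768, 76.965, -3.352], TCP at [0.159, -0.63, 0.234] pointing down, gripper open.
Joint ranges: [-147.57, 147.57], [-21.85, 119.76], [-74.77, 79.35], [14.55, 137.4], [-85.83, 265.84], [4.83, 119.75], [-152.11, 152.11]. Speed limits (degrees/s): [127.2, 127.2, 159.86, 159.86, 180, 180, 180].

## Interface

Orientations are given as a 3x3 rotation matrix whose columns are the frame's x, y, z axes.
In Python, from station import r gives the robot as it stands.
- The arm moves only by the tool arm_command, never from a script. Its argument "deltas" is a list of rows, each an object of numbers: "fingers": the opening, from -1 (shut) to 1 (fully open); "dx", "dy", "dz": the shift along the tool's x, y, z in cm; "wx", "wy", "wz": the turn, a rotation vector about the tool's x, y, z in degrees. In form: [{"fingers": .., "dx": .., "dy": .., "dz": .., "wx": .., "wy": .., "wz": ..}, ...]. A call has 1 to 8 rows; each row is the pose to reach, as a shift and turn from the pose commanded when the call began, along the tool's axes at that moment; what a row does not reach only later rows make up. A row lasts 1/12 s, in which the tool goes at most 41.7 mm and 7.16 degrees, less where a joint would pass 70% of its speed; a pose out of reach is approached as far as the arm can. A call with a gripper value outside its range is refused whole. The fingers move at their own pace and stop on an object; "grip_force" is the grip in N (left out, the last holds). Time passes only in rows, so rows that repeat a pose let the fingers close. It gives the time, the measured TCP pose, the force, the opening and the grip force at its end, in the units of the state.
- r.state(): the state, without advancing time (a new reading comes with each control period).
- r.get_image(name): name is "scene" or "side" or "wrist"; returns the picture (384x512x3 uint8, red, green, blue); there is no depth.
- r.camera_params(name): a dict with "K" (3x3 intrinsics, pixels), "R" (3x3) and "t" (3): a world point X has camera coordinates R X + t; the wrist camera has in their place "mount" (4x4, takes a point from camera to tool coordinates, whose origin is the TCP and whose axes are the flange's). Camera axes: x right, y down, z forward; pixel columns grow to the right and rows downward; lengths in m; the calibration is good to about 2 mm. A picture is of the moment at which its call begins: read the wrist's pose just before it. camera_params takes no time and is no camera call.
- r.hand_in(): hands the job in; it is judged then, once.
The state is a dict: "time": time; "qpos": joint angles; "dq": joint speeds; "tau": joint torques, N m; "tool_pos": TCP position; "orientation": TCP orientation; "contact_force": force on the tool from outside, world axes, zero at the start; "ft_torque": the same for the moment, N m; "finger_gap": opening from 0.0 (shut) to 1.0 (fully open); "grip_force": force on a finger pad.
Only numpy, scipy, OpenCV 4.12 (cv2) and the standard library are available. Lean on these libraries where they do the work, as an engineer would, in place of code of your own. Each camera call takes 0.05 s, during which the arm holds its last target. There are 200 camera calls.

## Task

Bring the blue tin on the finishing carousel out from under its dust cover and round to the red post: press the yellow T-bar down to free the lock, turn the carousel, and let the bar spring fully up again so that the carousel is locked with the blue tin beside the red post. Then nest the cups in size order: the silver cup standing in the blue tin, and then the copper cup standing in the silver one. Leave the other things on the bench where they are.

Things in the scene. Friction and masses are not known exactly. Their poses are not given: they have to be found in the camera images.
- tin_in (a point): Centre of the inner floor of the blue tin (84 mm across outside, 78 inside, 55 high, wall 3, floor 4), fixed on the turning deck 115 mm from its axis; x points away from the axis. Inner floor 40 mm, rim 91 mm above the bench. It starts locked under a round clear dust cover (100 mm across, 106 to 110 mm above the bench). The two deck places next to the tin are empty.
- bar_top (a point): Centre of the top face of the yellow T-bar on the deck's axis, 138 mm above the bench when up. The bar is 64 mm long (along x here), 16 thick, 34 high. Pressed down it unlocks the deck; turned, it takes the deck along. It has lost motion: it swings freely up to 0.3 rad either side of its middle (in line with the tin) before it takes the deck along, and starts anywhere in that play.
- plunger (a joint): How far the T-bar is pressed: 0 fully up, 0.012 m at the stop; a spring lifts it with 9 to 14 N. The deck has six places 60 degrees apart and turns only when pressed 10 mm or more. Let go between places the lock rubs and the bar stays 9 mm down; some 5 degrees from a place it starts to rise but may stick until nudged on; nearer, it jumps up and locks (under 0.003 m).
- red_post: Fixed red post on the bench beside the deck, 16 mm thick with a 32 mm ball on top, 71 mm high; origin at its foot, 193 mm from the carousel's axis. With the blue tin locked beside it, the tin's centre is 78 mm from the post (horizontally). It marks a place two steps (120 degrees) from the start, to the left or to the right.
- grey_post: Fixed grey post like the red one, at the place two steps to the other side. Not used.
- carousel: Fixed grey plinth under a round plywood deck (336 mm across, top 36 mm above the bench) that turns both ways and carries the blue tin and three fixed pots (tops up to 85 mm above the bench); origin on the axis at bench height, x axis towards the dust cover's fixed steel post (12 mm thick, 110 mm high, 193 mm from the axis).
- silver_cup: Loose plain aluminium cup, 67 mm across outside, 61 mm inside, 70 mm high, floor 4 mm, open on top, about 120 g; origin at the centre of its underside. Standing in the blue tin its rim stands 19 mm above the tin's rim.
- silver_cup_in (a point): Centre of the inner floor of the silver cup, 4 mm above its underside.
- copper_cup: Loose plain copper cup, 50 mm across outside, 44 mm inside, 85 mm high, floor 4 mm, open on top, about 90 g; origin at the centre of its underside. Standing in the silver cup its rim stands 19 mm above the silver rim.
- glue_bottle: Bystander: white bottle with orange cap, 60 mm across, 160 mm high; origin under its centre.
- lid_jar: Bystander: clear jar with yellow lid, 84 mm across, 85 mm high; origin under its centre.
- mallet: Bystander: wooden mallet lying down, 260 mm long; origin on the bench at the middle of its length.
- screwdriver: Bystander: screwdriver with a red handle lying down, 200 mm long; origin on the bench at the middle of its length.
- sanding_block: Bystander: cork sanding block, 100 x 60 x 35 mm; origin under its centre.
There are look-alikes about, which are no part of the job. There is more than one size of the silver_cup; the one meant has the size given above.

How it is judged:
By the outcome, as a careful person would: the job done as asked, in the order asked, and still so for the second after the job is handed in, with the robot touching nothing.
It also fails if it takes over 72 s, if anything falls off the work surface, if the arm or the gripper's body presses on something with over 40 N, if the wrist force passes 120 N, or if a joint passes its speed limit or range.

## Working session

There is one attempt and no reset: what is moved stays moved. The work goes in short steps, Python scripts to look and compute and a tool call to move; the robot and the scene stay as the last step left them, time stands still between calls to the robot, and variables do not carry over. Pictures are saved under pics/ and viewed, at most 10 in all, crops included, and the job is handed in when it is done.

Besides the shell and the picture viewer there is one more tool, called after "Request:" in YAML: its name, and indented under it one key for each argument. arm_command: Moves the arm, as the interface text tells. Its arguments: {"type":"object","properties":{"deltas":{"type":"array","items":{"type":"object","properties":{"fingers":{"type":"number"},"dx":{"type":"number"},"dy":{"type":"number"},"dz":{"type":"number"},"wx":{"type":"number"},"wy":{"type":"number"},"wz":{"type":"number"}}}},"grip_force":{"type":"number"}},"required":["deltas"]}

```bash
ls; mkdir -p pics
python3 - <<'E'
from station import r
import cv2,numpy as np
s=r.state();print(s)
for n in("scene","side"):
    im=r.get_image(n);cv2.imwrite(f"pics/{n}0.png",cv2.cvtColor(im,cv2.COLOR_RGB2BGR))
    p=r.camera_params(n);print(n,p)
print(r.camera_params("wrist"))
E
```

```text
pics
{'time': 0.0, 'qpos': array([70.11768822, 19.13111932,  2.28453326, 84.0131992 , -0.76855298,
       76.96381167, -3.35087962]), 'dq': array([ 0.01015791,  0.0329519 , -0.03670899,  0.00942698, -0.09011924,
       -0.08436815, -0.05179199]), 'tau': array([ 8.26338601e-04, -6.56354427e+01,  1.33549925e+00, -4.03799272e+01,
       -5.95124695e-02,  4.49204631e-02,  1.24929238e-04]), 'tool_pos': array([ 0.15929842, -0.62970355,  0.23264816]), 'orientation': array([[ 9.69452326e-01,  2.45279326e-01, -4.90048756e-04],
       [ 2.45279797e-01, -9.69451099e-01,  1.54536478e-03],
       [-9.60322722e-05, -1.61835654e-03, -9.99998686e-01]]), 'contact_force': array([-0.14929025,  0.32058349,  0.46458672]), 'ft_torque': array([ 0.03102159, -0.10718513, -0.0134436 ]), 'grip_force': 0.0, 'finger_gap': 0.9964417889610325}
scene {'K': array([[358.76511913,   0.        , 250.65338442],
       [  0.        , 358.76511913, 190.45964056],
       [  0.        ,   0.        ,   1.        ]]), 'R': array([[ 0.34831349,  0.93714451,  0.02092547],
       [ 0.64124462, -0.22193325, -0.73454133],
       
[... 277 characters left out ...]
.99607576, -0.0884673 ,  0.002571  ],
       [-0.05070892, -0.59427133, -0.80266443],
       [ 0.07253743,  0.79938421, -0.59642535]]), 't': array([-0.51154214,  0.12146187,  1.23676023])}
{'K': array([[345.37266344,   0.        , 259.94764334],
       [  0.        , 345.37266344, 188.49792418],
       [  0.        ,   0.        ,   1.        ]]), 'mount': array([[-9.61472617e-04, -9.52151593e-01, -3.05624639e-01,
         8.41469087e-02],
       [ 9.99998985e-01, -1.23682044e-03,  7.07301981e-04,
         7.60385970e-04],
       [-1.05146151e-03, -3.05623649e-01,  9.52151815e-01,
        -1.51750213e-01],
       [ 0.00000000e+00,  0.00000000e+00,  0.00000000e+00,
         1.00000000e+00]])}
```

View pics/scene0.png

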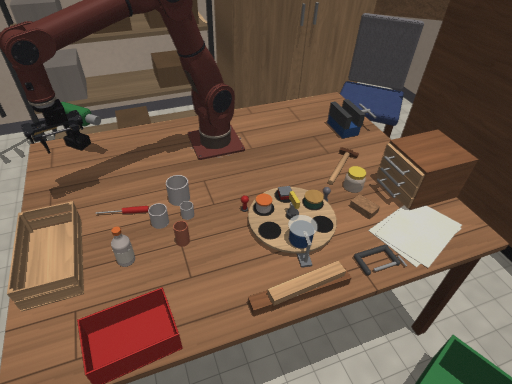

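View pics/side0.png

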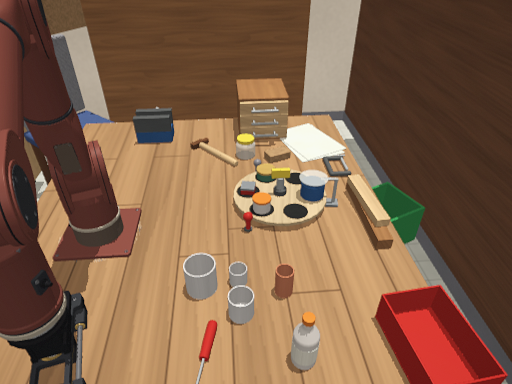

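The scene view shows the carousel at (290,218), with the yellow bar at (295,199), the blue tin under its cover at (302,232), the red post at (245,200) and the grey post at (327,190). The silver cups are at (178,190), (158,215) and (187,211), and the copper cup is at (182,232). The side view shows the cups at (200,276), (240,304), (238,275) and copper (285,281), with the bar at (281,173).

```bash
cat > h.py <<'E'
import numpy as np,cv2
from station import r
def cam(n,s=None):
    p=r.camera_params(n);K=np.array(p["K"])
    if n=="wrist":
        M=np.array(p["mount"]);s=s or r.state();O=np.array(s["orientation"])
        R=O@M[:3,:3];c=O@M[:3,3]+s["tool_pos"]; return K,R,c
    R=np.array(p["R"]).T;return K,R,-R@np.array(p["t"])
def ray(C,uv):
    K,R,c=C;d=R@np.linalg.solve(K,[uv[0],uv[1],1.]);return c,d
def onz(C,uv,z):
    c,d=ray(C,uv);return c+d*(z-c[2])/d[2]
def proj(C,X):
    K,R,c=C;q=K@(R.T@(np.array(X)-c));return q[:2]/q[2]
def tri(C1,u1,C2,u2):
    c1,d1=ray(C1,u1);c2,d2=ray(C2,u2)
    ab=np.linalg.lstsq(np.c_[d1,-d2],c2-c1,rcond=None)[0]
    a,b=c1+d1*ab[0],c2+d2*ab[1];return (a+b)/2,np.linalg.norm(a-b)
def blobs(im,lo,hi,amin=15):
    m=cv2.inRange(cv2.cvtColor(im,cv2.COLOR_RGB2HSV),lo,hi)
    n,l,st,ce=cv2.connectedComponentsWithStats(m)
    return [(st[i][:5].tolist(),ce[i].round(1).tolist()) for i in range(1,n) if st[i][4]>=amin]
E
python3 - <<'E'
from h import *
S,D=cam("scene"),cam("side")
a=cv2.cvtColor(cv2.imread("pics/scene0.png"),cv2.COLOR_BGR2RGB);b=cv2.cvtColor(cv2.imread("pics/side0.png"),cv2.COLOR_BGR2RGB)
for n,i in(("scene",a),("side",b)):
    print(n,"yel",blobs(i,(22,150,120),(35,255,255)));print("red",[x for x in blobs(i,(0,180,80),(5,255,255))+blobs(i,(172,180,80),(180,255,255)) if x[0][4]<400])
    print("blue",blobs(i,(105,100,40),(125,255,255),40))
for n,u,v in(("big",(178,183),(200,263)),("med",(158,210),(240,292)),("small",(187,207),(238,268)),("copper",(182,226),(285,270))):
    print(n,tri(S,u,D,v))
A=cv2.resize(a[165:285,100:230],None,fx=4,fy=4,interpolation=2);B=cv2.resize(b[240:330,170:310],None,fx=4,fy=4,interpolation=2)
cv2.imwrite("pics/c1.png",cv2.cvtColor(np.vstack([B[:, :560]]),cv2.COLOR_RGB2BGR))
C=cv2.resize(a[175:275,230:350],None,fx=6,fy=6,interpolation=2)
cv2.imwrite("pics/c2.png",cv2.cvtColor(C,cv2.COLOR_RGB2BGR))
E
```

```text
scene yel [([349, 166, 17, 12, 151], [357.0, 171.3]), ([290, 191, 10, 12, 47], [294.4, 196.9])]
red [([241, 196, 7, 7, 35], [244.4, 198.8]), ([122, 206, 26, 7, 135], [135.2, 209.2])]
blue [([341, 82, 62, 43, 1510], [374.9, 100.2]), ([328, 116, 33, 22, 300], [344.0, 128.3]), ([290, 232, 17, 16, 173], [297.7, 240.6])]
side yel [([237, 133, 18, 12, 155], [245.0, 138.5]), ([271, 168, 19, 11, 178], [280.4, 172.7])]
red [([241, 191, 13, 4, 42], [246.5, 192.6]), ([243, 212, 10, 17, 99], [247.6, 218.6]), ([199, 320, 18, 41, 381], [208.0, 339.8])]
blue [([78, 111, 33, 17, 246], [89.7, 118.0]), ([137, 123, 37, 20, 372], [155.9, 136.0]), ([24, 132, 13, 14, 73], [29.2, 137.6]), ([301, 182, 24, 19, 304], [311.7, 192.3])]
big (array([ 0.34164711, -0.24513604,  0.08503059]), np.float64(0.0026149814431083206))
med (array([ 0.44528325, -0.34200053,  0.0694805 ]), np.float64(0.0075074324737490015))
small (array([ 0.44380216, -0.23646008,  0.046057  ]), np.float64(0.0033084424465497915))
copper (array([ 0.56609716, -0.28075131,  0.07914121]), np.float64(0.0036522049967822813))
```

View pics/c1.png

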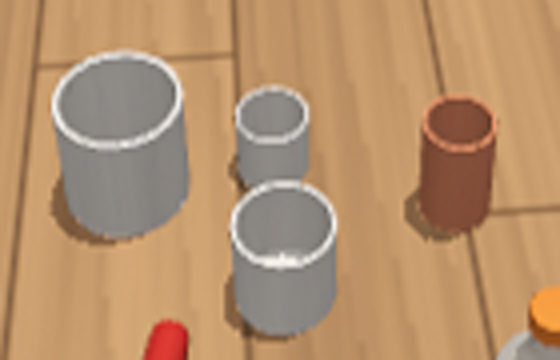

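View pics/c2.png

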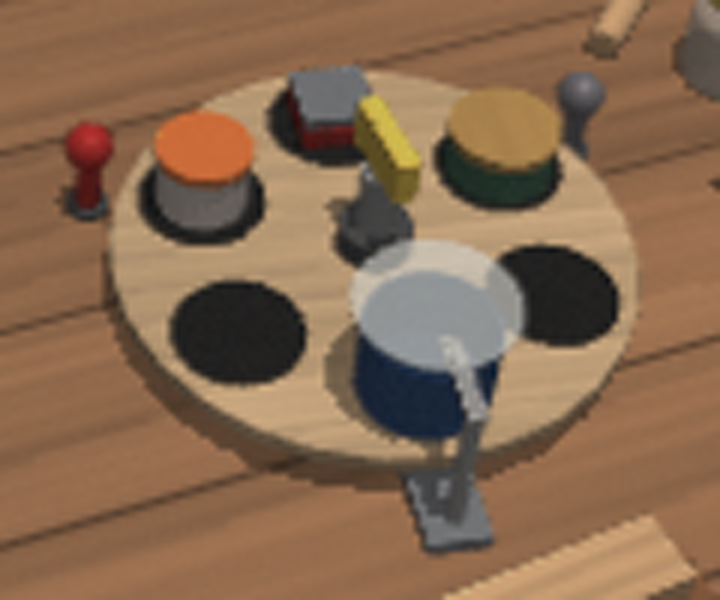

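Crop 1: the medium silver cup's rim is centred at side pixel (241,296) and the copper rim at (284.8,271). Crop 2: the red ball is at scene (245,199.5), the grey ball at (326.7,191.2), and the bar top runs from about (292,191.5) to (298,202).

Run:
```python
from h import *
S,D=cam("scene"),cam("side")
red=onz(S,(245,199.5),.055);grey=onz(S,(326.7,191.2),.055);red2=onz(D,(247.8,216),.055)
print(red,red2,grey,np.linalg.norm(red-grey))
m=(red+grey)/2;u=(grey-red)[:2];u/=np.linalg.norm(u)
tin=np.array([u[1],-u[0]])
for t in(tin,-tin): print("axis",m[:2]+t*.0965,"cover ang",np.degrees(np.arctan2(t[1],t[0])))
print("bar",tri(S,(294.4,196.9),D,(280.4,172.7)),onz(S,(294.4,196.5),.138),onz(D,(280.4,172),.138))
for n,v,z,w in(("big",(199.5,265),.085,32),("med",(241,296),.07,26.3),("small",(238,268.7),.05,18),("cop",(284.8,271),.085,18.3)):
    p=onz(D,v,z);print(n,p,"diam",np.linalg.norm(onz(D,(v[0]+w/2,v[1]),z)-onz(D,(v[0]-w/2,v[1]),z)))
```

```text
[ 0.488177   -0.01801058  0.055     ] [ 0.48599951 -0.02036699  0.055     ] [0.55066371 0.30726752 0.055     ] 0.33122564834887563
axis [0.61418759 0.12642346] cover ang -10.874184848456318
axis [0.42465313 0.16283349] cover ang 169.1258151515437
bar (array([0.60823042, 0.126522  , 0.12572223]), np.float64(0.010086603736055104)) [0.6120313  0.12536984 0.138     ] [0.60701287 0.10400854 0.138     ]
big [ 0.339797   -0.25071654  0.085     ] diam 0.08582503385076673
med [ 0.44521119 -0.35102473  0.07      ] diam 0.06612340602614822
small [ 0.44278207 -0.24073201  0.05      ] diam 0.05003020306479343
cop [ 0.56469928 -0.29153506  0.085     ] diam 0.04832616718757479
```

```bash
cat >> h.py <<'E'
from scipy.spatial.transform import Rotation as Ro
def go(x,y,z,yaw=None):
    """deltas (cm, deg) in the tool frame to a tool-down pose with tool-x at yaw"""
    s=r.state();O=np.array(s["orientation"]);d=O.T@(np.array([x,y,z])-s["tool_pos"])*100
    cur=np.degrees(np.arctan2(O[1,0],O[0,0]));yaw=cur if yaw is None else yaw
    c,n=np.cos(np.radians(yaw)),np.sin(np.radians(yaw));T=np.array([[c,n,0],[n,-c,0],[0,0,-1]])
    w=Ro.from_matrix(O.T@T).as_rotvec(degrees=True)
    print("d",d.round(2),"w",w.round(1),"rows",max(np.linalg.norm(d)/4.17,np.linalg.norm(w)/7.16).round(1),"yaw",cur.round(1),"pos",np.round(s["tool_pos"],4),"q7",s["qpos"][6].round(0),"t",s["time"],"f",np.round(s["contact_force"],1))
E
python3 - <<'E'
from h import *
S=cam("scene");a=onz(S,(292,191.5),.138);b=onz(S,(298,202),.138);d=b-a
print(a,b,np.degrees(np.arctan2(d[1],d[0])),np.linalg.norm(d))
go(.614,.126,.30,90); go(.614,.126,.30,165)
E
```

```text
[0.58516696 0.1285087  0.138     ] [0.64180638 0.12524462 0.138     ] -3.298254581621679 0.05673339778346639
d [ 62.61 -62.12  -6.64] w [ -0.1  -0.1 -75.8] rows 21.2 yaw 14.2 pos [ 0.1593 -0.6297  0.2327] q7 -3.0 t 0.1 f [-0.8  0.6 -0.5]
d [ 62.61 -62.12  -6.64] w [-0.000e+00 -1.000e-01 -1.508e+02] rows 21.2 yaw 14.2 pos [ 0.1593 -0.6297  0.2327] q7 -3.0 t 0.1 f [-0.8  0.6 -0.5]
```

Request:
arm_command:
  deltas:
    - {"dx": 2.8, "dy": -2.8, "dz": -0.8, "wz": -6.5}
    - {"dx": 5.6, "dy": -5.6, "dz": -1.6, "wz": -13}
    - {"dx": 8.4, "dy": -8.4, "dz": -2.4, "wz": -19.5}
    - {"dx": 11.2, "dy": -11.2, "dz": -3.3, "wz": -26}
    - {"dx": 14, "dy": -14, "dz": -4.1, "wz": -32.5}
    - {"dx": 16.8, "dy": -16.8, "dz": -5, "wz": -39}
    - {"dx": 19.6, "dy": -19.6, "dz": -5.8, "wz": -45.5}
    - {"dx": 22.4, "dy": -22.4, "dz": -6.6, "wz": -52}

```text
invalid input at $.deltas[0]: expected keys fingers, dx, dy, dz, wx, wy, wz
```

```bash
python3 -c "
from h import *
go(.614,.126,.30,165)"
```

```text
d [ 62.61 -62.12  -6.64] w [-0.000e+00 -1.000e-01 -1.508e+02] rows 21.2 yaw 14.2 pos [ 0.1593 -0.6297  0.2327] q7 -3.0 t 0.1 f [-0.8  0.6 -0.5]
```

Request:
arm_command:
  deltas:
    - {"fingers": 1, "dx": 2.8, "dy": -2.8, "dz": -0.8, "wx": 0, "wy": 0, "wz": -6.5}
    - {"fingers": 1, "dx": 5.6, "dy": -5.6, "dz": -1.6, "wx": 0, "wy": 0, "wz": -13}
    - {"fingers": 1, "dx": 8.4, "dy": -8.4, "dz": -2.4, "wx": 0, "wy": 0, "wz": -19.5}
    - {"fingers": 1, "dx": 11.2, "dy": -11.2, "dz": -3.3, "wx": 0, "wy": 0, "wz": -26}
    - {"fingers": 1, "dx": 14, "dy": -14, "dz": -4.1, "wx": 0, "wy": 0, "wz": -32.5}
    - {"fingers": 1, "dx": 16.8, "dy": -16.8, "dz": -5, "wx": 0, "wy": 0, "wz": -39}
    - {"fingers": 1, "dx": 19.6, "dy": -19.6, "dz": -5.8, "wx": 0, "wy": 0, "wz": -45.5}
    - {"fingers": 1, "dx": 22.4, "dy": -22.4, "dz": -6.6, "wx": 0, "wy": 0, "wz": -52}

```text
time: 0.77
tool_pos: [0.3221, -0.3561, 0.2998]
orientation: [[0.399, 0.917, -0.0], [0.917, -0.399, -0.0], [-0.0, -0.0, -1.0]]
contact_force: [1.2, -0.6, -0.8]
finger_gap: 0.997
grip_force: 0.0
```

```bash
python3 -c "
from h import *
go(.614,.126,.30,165)"
```

```text
d [ 5.585e+01  7.560e+00 -4.000e-02] w [ -0.   -0.  -98.5] rows 13.8 yaw 66.5 pos [ 0.3221 -0.3561  0.2998] q7 20.0 t 0.7667 f [ 1.2 -0.6 -0.8]
```

Request:
arm_command:
  deltas:
    - {"fingers": 1, "dx": 4, "dy": 0.5, "dz": 0, "wx": 0, "wy": 0, "wz": -7}
    - {"fingers": 1, "dx": 8, "dy": 1, "dz": 0, "wx": 0, "wy": 0, "wz": -14}
    - {"fingers": 1, "dx": 12, "dy": 1.6, "dz": 0, "wx": 0, "wy": 0, "wz": -21}
    - {"fingers": 1, "dx": 16, "dy": 2.2, "dz": 0, "wx": 0, "wy": 0, "wz": -28}
    - {"fingers": 1, "dx": 20, "dy": 2.7, "dz": 0, "wx": 0, "wy": 0, "wz": -35}
    - {"fingers": 1, "dx": 24, "dy": 3.2, "dz": 0, "wx": 0, "wy": 0, "wz": -42}
    - {"fingers": 1, "dx": 28, "dy": 3.8, "dz": 0, "wx": 0, "wy": 0, "wz": -49}
    - {"fingers": 1, "dx": 32, "dy": 4.3, "dz": 0, "wx": 0, "wy": 0, "wz": -56}

```text
time: 1.43
tool_pos: [0.4906, -0.0808, 0.2996]
orientation: [[-0.538, 0.843, 0.0], [0.843, 0.538, -0.0], [-0.0, -0.0, -1.0]]
contact_force: [1.5, -0.8, 0.0]
finger_gap: 0.998
grip_force: 0.0
```

```bash
python3 -c "
from h import *
go(.614,.126,.30,170)"
```

```text
d [10.8  21.52 -0.05] w [ -0.    0.  -47.5] rows 6.6 yaw 122.5 pos [ 0.4906 -0.0808  0.2996] q7 36.0 t 1.4333 f [ 1.5 -0.8  0. ]
```

Request:
arm_command:
  deltas:
    - {"fingers": 1, "dx": 1.5, "dy": 3.0, "dz": 0, "wx": 0, "wy": 0, "wz": -6.8}
    - {"fingers": 1, "dx": 3.1, "dy": 6.1, "dz": 0, "wx": 0, "wy": 0, "wz": -13.6}
    - {"fingers": 1, "dx": 4.6, "dy": 9.2, "dz": 0, "wx": 0, "wy": 0, "wz": -20.4}
    - {"fingers": 1, "dx": 6.2, "dy": 12.3, "dz": 0, "wx": 0, "wy": 0, "wz": -27.2}
    - {"fingers": 1, "dx": 7.7, "dy": 15.4, "dz": 0, "wx": 0, "wy": 0, "wz": -34}
    - {"fingers": 1, "dx": 9.3, "dy": 18.5, "dz": 0, "wx": 0, "wy": 0, "wz": -40.8}
    - {"fingers": 1, "dx": 10.8, "dy": 21.5, "dz": 0, "wx": 0, "wy": 0, "wz": -47.5}
    - {"fingers": 1, "dx": 10.8, "dy": 21.5, "dz": 0, "wx": 0, "wy": 0, "wz": -47.5}

```text
time: 2.1
tool_pos: [0.6151, 0.1299, 0.2979]
orientation: [[-0.986, 0.165, -0.002], [0.165, 0.986, 0.004], [0.003, 0.004, -1.0]]
contact_force: [-1.4, 0.4, -0.1]
finger_gap: 1.001
grip_force: 0.0
```

Run:
```python
from h import *
go(.614,.126,.12,170)
s=r.state();C=cam("wrist",s);im=r.get_image("wrist");cv2.imwrite("pics/w1.png",cv2.cvtColor(im,cv2.COLOR_RGB2BGR))
m=cv2.inRange(cv2.cvtColor(im,cv2.COLOR_RGB2HSV),(22,140,100),(35,255,255))
for c in cv2.findContours(m,0,1)[0]:
    if cv2.contourArea(c)>100:
        b=cv2.boxPoints(cv2.minAreaRect(c));P=np.array([onz(C,q,.138) for q in b]);print(b.round(0).tolist(),P.round(4).tolist(),P.mean(0))
```

```text
d [-1.000e-02 -4.700e-01  1.779e+01] w [ 0.2 -0.2  0.5] rows 4.3 yaw 170.5 pos [0.6151 0.1299 0.2979] q7 54.0 t 2.1 f [-1.4  0.4 -0.1]
[[240.0, 130.0], [257.0, 128.0], [267.0, 198.0], [250.0, 200.0]] [[0.5724, 0.1179, 0.138], [0.5727, 0.1337, 0.138], [0.6401, 0.1323, 0.138], [0.6399, 0.1154, 0.138]] [0.6062519  0.12481519 0.138     ]
[[319.0, 69.0], [378.0, 65.0], [382.0, 133.0], [323.0, 136.0]] [[0.5323, 0.1943, 0.138], [0.538, 0.2442, 0.138], [0.5962, 0.2439, 0.138], [0.5904, 0.191, 0.138]] [0.56424343 0.21835407 0.138     ]
```

View pics/w1.png

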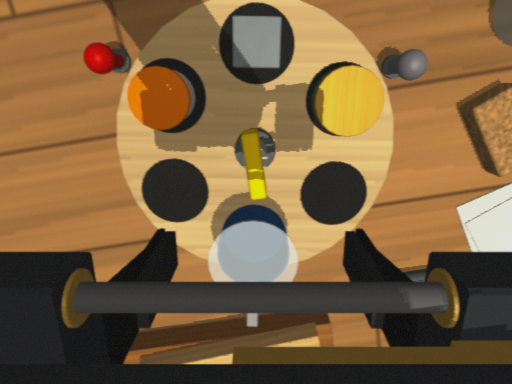

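The wrist view shows the bar's top at (248,131)–(259,198), almost along the image's vertical. The red ball is at (100,58), the grey ball at (411,64) and the cover at (253,252).

Run:
```python
from h import *
C=cam("wrist")
im=cv2.cvtColor(cv2.imread("pics/w1.png"),cv2.COLOR_BGR2RGB)
red=onz(C,(100,58),.055);grey=onz(C,(411.5,64),.055)
m=(red+grey)/2;u=(grey-red)[:2];L=np.linalg.norm(u);u/=L;t=np.array([u[1],-u[0]])
print(red,grey,L,"axis",m[:2]+t*.0965,"ang",np.degrees(np.arctan2(t[1],t[0])))
cov=onz(C,(253,252),.108);print("cover",cov, cov[:2]-t*.115)
for k in((175,190),(334,193),(257,43)):print(onz(C,k,.036))
h=cv2.cvtColor(im,cv2.COLOR_RGB2HSV)
m=cv2.inRange(h,(22,140,190),(35,255,255));m[:, :220]=0;m[:,290:]=0
print(cv2.minAreaRect(np.argwhere(m)[:,::-1].astype(np.float32)))
go(.614,.126,.12,170)
```

```text
[ 0.48086323 -0.02413765  0.055     ] [0.54473624 0.30446287 0.055     ] 0.33475074327925536 axis [0.60752678 0.12174967] ang -10.999922152813227
cover [0.70952989 0.1018718  0.108     ] [0.59664273 0.12381468]
[0.64434456 0.01256886 0.036     ]
[0.68301388 0.2093413  0.036     ]
[0.49356031 0.14434007 0.036     ]
((256.056884765625, 183.57705688476562), (30.455896377563477, 16.363082885742188), 80.13418579101562)
d [-0.02 -0.17 17.82] w [ 0.1 -0.2  0.1] rows 4.3 yaw 170.1 pos [0.6145 0.1272 0.2982] q7 54.0 t 2.15 f [-0.2  0.3 -0.1]
```

Request:
arm_command:
  deltas:
    - {"fingers": 1, "dx": 0.2, "dy": -0.1, "dz": 3.5, "wx": 0.1, "wy": -0.2, "wz": -4}
    - {"fingers": 1, "dx": 0.5, "dy": -0.3, "dz": 7, "wx": 0.1, "wy": -0.2, "wz": -8}
    - {"fingers": 1, "dx": 0.5, "dy": -0.3, "dz": 10, "wx": 0.1, "wy": -0.2, "wz": -8}
    - {"fingers": 1, "dx": 0.5, "dy": -0.3, "dz": 10, "wx": 0.1, "wy": -0.2, "wz": -8}
    - {"fingers": 0.2, "dx": 0.5, "dy": -0.3, "dz": 10, "wx": 0.1, "wy": -0.2, "wz": -8}
    - {"fingers": 0.2, "dx": 0.5, "dy": -0.3, "dz": 10, "wx": 0.1, "wy": -0.2, "wz": -8}

```text
time: 2.65
tool_pos: [0.6098, 0.1211, 0.2016]
orientation: [[-0.999, 0.042, 0.005], [0.042, 0.999, -0.002], [-0.005, -0.002, -1.0]]
contact_force: [-0.1, 0.5, 0.6]
finger_gap: 0.921
grip_force: 0.0
```

Run:
```python
from h import *
s=r.state();C=cam("wrist",s);im=r.get_image("wrist");cv2.imwrite("pics/w2.png",cv2.cvtColor(im,cv2.COLOR_RGB2BGR))
h=cv2.cvtColor(im,cv2.COLOR_RGB2HSV)
for lo in(80,100,140):
  m=cv2.inRange(h,(22,140,lo),(35,255,255))
  c=max(cv2.findContours(m,0,1)[0],key=cv2.contourArea)
  n,l,st,ce=cv2.connectedComponentsWithStats(m)
  for i in range(1,n):
    if st[i][4]>300:
      c=np.argwhere(l==i)[:,::-1].astype(np.float32);b=cv2.boxPoints(cv2.minAreaRect(c));P=np.array([onz(C,q,.138)[:2] for q in b]);print(b.round(0).tolist(),P.round(4).tolist(),P.mean(0).round(4))
m=cv2.inRange(h,(0,180,80),(5,255,255))|cv2.inRange(h,(172,180,80),(180,255,255))
print("red",[x for x in blobs(im,(0,180,80),(5,255,255),60)])
go(.609,.125,.12,178)
```

```text
[[355.0, 168.0], [363.0, 80.0], [425.0, 87.0], [416.0, 174.0]] [[0.5832, 0.1818], [0.5298, 0.1848], [0.5349, 0.2216], [0.589, 0.2216]] [0.5592 0.2024]
[[255.0, 152.0], [280.0, 152.0], [280.0, 250.0], [255.0, 250.0]] [[0.5703, 0.1184], [0.5709, 0.1342], [0.6401, 0.1325], [0.6394, 0.1152]] [0.6051 0.1251]
[[355.0, 168.0], [363.0, 80.0], [425.0, 87.0], [416.0, 174.0]] [[0.5832, 0.1818], [0.5298, 0.1848], [0.5349, 0.2216], [0.589, 0.2216]] [0.5592 0.2024]
[[255.0, 153.0], [279.0, 153.0], [280.0, 250.0], [256.0, 250.0]] [[0.5709, 0.1183], [0.5714, 0.1335], [0.64, 0.1326], [0.6396, 0.1159]] [0.6055 0.1251]
[[355.0, 168.0], [363.0, 80.0], [425.0, 87.0], [416.0, 174.0]] [[0.5832, 0.1818], [0.5298, 0.1848], [0.5349, 0.2216], [0.589, 0.2216]] [0.5592 0.2024]
[[257.0, 162.0], [280.0, 162.0], [280.0, 250.0], [257.0, 250.0]] [[0.5768, 0.1194], [0.5774, 0.134], [0.6401, 0.1325], [0.6394, 0.1165]] [0.6084 0.1256]
red [([52, 8, 58, 43, 1697], [77.1, 29.8])]
d [0.18 0.37 8.21] w [-0.1  0.4 -0.4] rows 2.0 yaw 177.6 pos [0.6102 0.1214 0.2021] q7 60.0 t 2.7 f [ 0.5 -0.3  0.9]
```

View pics/w2.png

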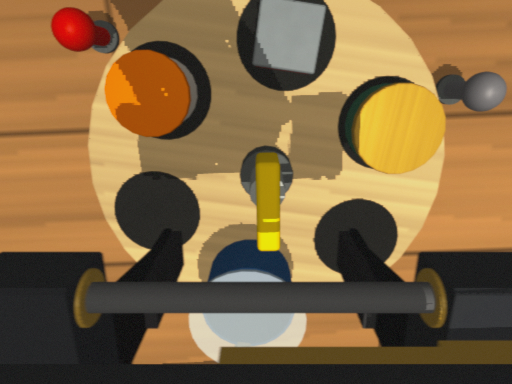

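The second wrist view shows the bar's top from (268,153) to (268,250), parallel to the tool's x axis. The fingers straddle it with clear room.

Request:
arm_command:
  deltas:
    - {"fingers": 0.2, "dx": 0.2, "dy": 0.4, "dz": 2, "wx": 0, "wy": 0.4, "wz": 0}
    - {"fingers": 0.2, "dx": 0.2, "dy": 0.4, "dz": 5, "wx": 0, "wy": 0.4, "wz": 0}
    - {"fingers": 0.0, "dx": 0.2, "dy": 0.4, "dz": 8.1, "wx": 0, "wy": 0.4, "wz": 0}
    - {"fingers": 0.0, "dx": 0.2, "dy": 0.4, "dz": 8.1, "wx": 0, "wy": 0.4, "wz": 0}
    - {"fingers": -0.3, "dx": 0.2, "dy": 0.4, "dz": 8.1, "wx": 0, "wy": 0.4, "wz": 0}
  grip_force: 30

```text
time: 3.12
tool_pos: [0.6076, 0.1252, 0.1195]
orientation: [[-0.999, 0.041, -0.004], [0.041, 0.999, -0.002], [0.004, -0.002, -1.0]]
contact_force: [-0.0, -0.6, 0.0]
finger_gap: 0.512
grip_force: 0.0
```

```bash
python3 -c "
from h import *
go(.608,.125,.12,178);print(r.state()['finger_gap'])"
```

```text
d [-0.04 -0.01 -0.05] w [-0.1 -0.2 -0.3] rows 0.1 yaw 177.7 pos [0.6076 0.1252 0.1195] q7 57.0 t 3.1167 f [-0.  -0.6  0. ]
0.5122892143847468
```

Close on the bar, firm grip.

Request:
arm_command:
  deltas:
    - {"fingers": -0.5, "dx": 0, "dy": 0, "dz": 0, "wx": 0, "wy": 0, "wz": 0}
    - {"fingers": -1, "dx": 0, "dy": 0, "dz": 0, "wx": 0, "wy": 0, "wz": 0}
    - {"fingers": -1, "dx": 0, "dy": 0, "dz": 0, "wx": 0, "wy": 0, "wz": 0}
    - {"fingers": -1, "dx": 0, "dy": 0, "dz": 0, "wx": 0, "wy": 0, "wz": 0}
    - {"fingers": -1, "dx": 0, "dy": 0, "dz": 0, "wx": 0, "wy": 0, "wz": 0}
    - {"fingers": -1, "dx": 0, "dy": 0, "dz": 0, "wx": 0, "wy": 0, "wz": 0}
  grip_force: 50

```text
time: 3.62
tool_pos: [0.6083, 0.1262, 0.12]
orientation: [[-0.999, 0.04, -0.001], [0.04, 0.999, -0.001], [0.001, -0.001, -1.0]]
contact_force: [-0.0, 1.9, 6.6]
finger_gap: 0.179
grip_force: 50.0
```

Request:
arm_command:
  deltas:
    - {"fingers": -1, "dx": 0, "dy": 0, "dz": 0.3, "wx": 0, "wy": 0, "wz": 0}
    - {"fingers": -1, "dx": 0, "dy": 0, "dz": 0.6, "wx": 0, "wy": 0, "wz": 0}
    - {"fingers": -1, "dx": 0, "dy": 0, "dz": 0.9, "wx": 0, "wy": 0, "wz": 0}
    - {"fingers": -1, "dx": 0, "dy": 0, "dz": 1.2, "wx": 0, "wy": 0, "wz": 0}
    - {"fingers": -1, "dx": 0, "dy": 0, "dz": 1.2, "wx": 0, "wy": 0, "wz": 0}

```text
time: 4.03
tool_pos: [0.6085, 0.1262, 0.1084]
orientation: [[-0.999, 0.04, -0.001], [0.04, 0.999, -0.001], [0.001, -0.001, -1.0]]
contact_force: [-2.2, 0.8, 14.7]
finger_gap: 0.18
grip_force: 50.0
```

```bash
python3 -c "
from h import *
go(.608,.125,.108,178);print(r.state()['finger_gap'])"
```

```text
d [ 0.04 -0.13  0.04] w [-0.  -0.  -0.3] rows 0.0 yaw 177.7 pos [0.6085 0.1262 0.1084] q7 57.0 t 4.0333 f [-2.2  0.8 14.7]
0.18037347872384238
```

Request:
arm_command:
  deltas:
    - {"fingers": -1, "dx": 0, "dy": 0, "dz": 0.05, "wx": 0, "wy": 0, "wz": 5}
    - {"fingers": -1, "dx": 0, "dy": 0, "dz": 0.05, "wx": 0, "wy": 0, "wz": 10}
    - {"fingers": -1, "dx": 0, "dy": 0, "dz": 0.05, "wx": 0, "wy": 0, "wz": 15}
    - {"fingers": -1, "dx": 0, "dy": 0, "dz": 0.05, "wx": 0, "wy": 0, "wz": 20}
    - {"fingers": -1, "dx": 0, "dy": 0, "dz": 0.05, "wx": 0, "wy": 0, "wz": 24}
    - {"fingers": -1, "dx": 0, "dy": 0, "dz": 0.05, "wx": 0, "wy": 0, "wz": 28}
    - {"fingers": -1, "dx": 0, "dy": 0, "dz": 0.05, "wx": 0, "wy": 0, "wz": 34}
    - {"fingers": -1, "dx": 0, "dy": 0, "dz": 0.05, "wx": 0, "wy": 0, "wz": 40}

```text
time: 4.7
tool_pos: [0.6086, 0.1266, 0.1087]
orientation: [[-0.737, 0.675, -0.0], [0.675, 0.737, -0.001], [-0.0, -0.001, -1.0]]
contact_force: [-2.3, 1.4, 14.2]
finger_gap: 0.185
grip_force: 50.0
```

Run:
```python
from h import *
s=r.state();print(s["ft_torque"])
go(.608,.125,.108,32)
im=r.get_image("scene")
print("blue",blobs(im,(105,100,30),(125,255,255),30)[-3:])
```

```text
[0.49636705 0.39102985 0.28278849]
d [-0.06 -0.16  0.07] w [ -0.    0.  105.5] rows 14.7 yaw 137.5 pos [0.6086 0.1266 0.1087] q7 20.0 t 4.7 f [-2.3  1.4 14.2]
blue [([341, 82, 62, 43, 1491], [375.0, 99.9]), ([328, 116, 32, 22, 298], [344.1, 128.4]), ([283, 222, 22, 26, 298], [291.4, 238.0])]
```

Request:
arm_command:
  deltas:
    - {"fingers": -1, "dx": 0, "dy": 0, "dz": 0.05, "wx": 0, "wy": 0, "wz": 6}
    - {"fingers": -1, "dx": 0, "dy": 0, "dz": 0.05, "wx": 0, "wy": 0, "wz": 12}
    - {"fingers": -1, "dx": 0, "dy": 0, "dz": 0.05, "wx": 0, "wy": 0, "wz": 18}
    - {"fingers": -1, "dx": 0, "dy": 0, "dz": 0.05, "wx": 0, "wy": 0, "wz": 24}
    - {"fingers": -1, "dx": 0, "dy": 0, "dz": 0.05, "wx": 0, "wy": 0, "wz": 30}
    - {"fingers": -1, "dx": 0, "dy": 0, "dz": 0.05, "wx": 0, "wy": 0, "wz": 36}
    - {"fingers": -1, "dx": 0, "dy": 0, "dz": 0.05, "wx": 0, "wy": 0, "wz": 42}
    - {"fingers": -1, "dx": 0, "dy": 0, "dz": 0.05, "wx": 0, "wy": 0, "wz": 48}

```text
time: 5.42
tool_pos: [0.6091, 0.1268, 0.1084]
orientation: [[0.009, 1.0, 0.001], [1.0, -0.009, -0.0], [-0.0, 0.001, -1.0]]
contact_force: [-0.1, 2.5, 14.9]
finger_gap: 0.18
grip_force: 50.0
```

Request:
arm_command:
  deltas:
    - {"fingers": -1, "dx": 0, "dy": 0, "dz": 0, "wx": 0, "wy": 0, "wz": 6}
    - {"fingers": -1, "dx": 0, "dy": 0, "dz": 0, "wx": 0, "wy": 0, "wz": 12}
    - {"fingers": -1, "dx": 0, "dy": 0, "dz": 0, "wx": 0, "wy": 0, "wz": 18}
    - {"fingers": -1, "dx": 0, "dy": 0, "dz": 0, "wx": 0, "wy": 0, "wz": 24}
    - {"fingers": -1, "dx": 0, "dy": 0, "dz": 0, "wx": 0, "wy": 0, "wz": 30}
    - {"fingers": -1, "dx": 0, "dy": 0, "dz": 0, "wx": 0, "wy": 0, "wz": 36}
    - {"fingers": -1, "dx": 0, "dy": 0, "dz": 0, "wx": 0, "wy": 0, "wz": 40}
    - {"fingers": -1, "dx": 0, "dy": 0, "dz": 0, "wx": 0, "wy": 0, "wz": 42}

```text
time: 6.08
tool_pos: [0.6095, 0.1266, 0.1087]
orientation: [[0.676, 0.737, 0.002], [0.737, -0.676, 0.0], [0.001, 0.001, -1.0]]
contact_force: [-0.0, 2.5, 14.3]
finger_gap: 0.177
grip_force: 50.0
```

Run:
```python
from h import *
s=r.state();print(s["ft_torque"])
go(.608,.125,.108,32)
C=cam("scene");im=r.get_image("scene");cv2.imwrite("pics/s2.png",cv2.cvtColor(cv2.resize(im[150:280,200:370],None,fx=4.5,fy=4.5,interpolation=2),cv2.COLOR_RGB2BGR))
print("blue",blobs(im,(105,100,30),(125,255,255),30)[-3:])
a=np.array([.608,.125])
for th in(-115,-120,-125,-131,-137):
    t=np.radians(th);print(th,proj(C,[*(a+.115*np.array([np.cos(t),np.sin(t)])),.091]))
```

```text
[0.57085322 0.01941586 0.07390647]
d [-0.22  0.    0.07] w [ 0.1 -0.1 15.5] rows 2.2 yaw 47.5 pos [0.6095 0.1266 0.1087] q7 -65.0 t 6.0833 f [-0.   2.5 14.3]
blue [([341, 82, 62, 43, 1498], [374.9, 100.0]), ([328, 117, 32, 21, 293], [344.4, 128.5]), ([252, 196, 22, 25, 460], [262.1, 208.0])]
-115 [261.43641072 202.79119361]
-120 [261.71045394 200.91657448]
-125 [262.2125561  199.09300704]
-131 [263.10573156 196.9895906 ]
-137 [264.30161874 194.99749264]
```

View pics/s2.png

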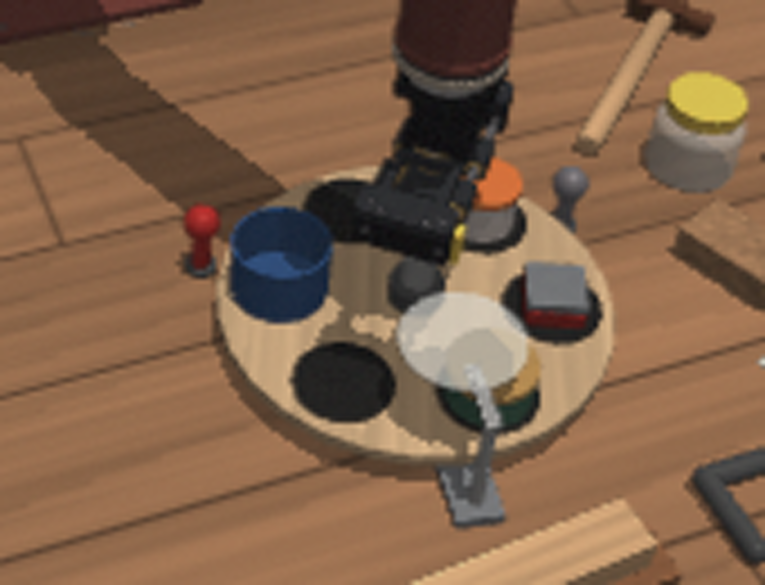

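The tin's rim is at about scene (262.7,204), short of the red post, which agrees with about 15° left to turn.

Request:
arm_command:
  deltas:
    - {"fingers": -1, "dx": 0, "dy": 0, "dz": 0, "wx": 0, "wy": 0, "wz": 4}
    - {"fingers": -1, "dx": 0, "dy": 0, "dz": 0, "wx": 0, "wy": 0, "wz": 8}
    - {"fingers": -1, "dx": 0, "dy": 0, "dz": 0, "wx": 0, "wy": 0, "wz": 11}
    - {"fingers": -1, "dx": 0, "dy": 0, "dz": 0, "wx": 0, "wy": 0, "wz": 13}
    - {"fingers": -1, "dx": 0, "dy": 0, "dz": 0, "wx": 0, "wy": 0, "wz": 14}
    - {"fingers": -1, "dx": 0, "dy": 0, "dz": 0, "wx": 0, "wy": 0, "wz": 14}
    - {"fingers": -1, "dx": 0, "dy": 0, "dz": 0, "wx": 0, "wy": 0, "wz": 14}

```text
time: 6.72
tool_pos: [0.6096, 0.1266, 0.1087]
orientation: [[0.832, 0.555, 0.002], [0.555, -0.832, 0.0], [0.002, 0.001, -1.0]]
contact_force: [-0.3, 1.6, 14.5]
finger_gap: 0.176
grip_force: 50.0
```

Run:
```python
from h import *
s=r.state();print(s["ft_torque"])
go(.608,.125,.108,32)
C=cam("scene");im=r.get_image("scene")
m=cv2.inRange(cv2.cvtColor(im,cv2.COLOR_RGB2HSV),(100,90,30),(128,255,255));m[:180]=0
n,l,st,ce=cv2.connectedComponentsWithStats(m)
for i in range(1,n):
    if st[i][4]>100:print(st[i])
a=np.array([.614,.126]) 
for th in(-121,-126,-131,-136):
    t=np.radians(th);c=a+.115*np.array([np.cos(t),np.sin(t)])
    p=np.array([proj(C,[c[0]+.042*np.cos(f),c[1]+.042*np.sin(f),z]) for f in np.arange(0,6.28,.1) for z in(.036,.091)])
    print(th,p.min(0),p.max(0))
```

```text
[ 0.51581523 -0.00150004  0.00093214]
d [-0.22  0.04  0.07] w [ 0.  -0.1  1.7] rows 0.2 yaw 33.7 pos [0.6096 0.1266 0.1087] q7 -78.0 t 6.7167 f [-0.3  1.6 14.5]
[253 191  22  25 437]
-121 [251.04241479 193.81297171] [273.92195083 219.9192192 ]
-126 [251.63306083 192.07216391] [274.40516712 218.00728593]
-131 [252.43614471 190.39445055] [275.11022361 216.16446584]
-136 [253.4427039  188.79086271] [276.02863702 214.40284431]
```

The tin's bounds match -130° (the target is -131°). Easing up with a light grip.

Request:
arm_command:
  deltas:
    - {"fingers": -1, "dx": 0, "dy": 0, "dz": -0.2, "wx": 0, "wy": 0, "wz": 0.5}
    - {"fingers": -1, "dx": 0, "dy": 0, "dz": -0.4, "wx": 0, "wy": 0, "wz": 1}
    - {"fingers": -1, "dx": 0, "dy": 0, "dz": -0.6, "wx": 0, "wy": 0, "wz": 1}
    - {"fingers": -1, "dx": 0, "dy": 0, "dz": -0.8, "wx": 0, "wy": 0, "wz": 1}
    - {"fingers": -1, "dx": 0, "dy": 0, "dz": -1.0, "wx": 0, "wy": 0, "wz": 1}
    - {"fingers": -1, "dx": 0, "dy": 0, "dz": -1.2, "wx": 0, "wy": 0, "wz": 1}
    - {"fingers": -1, "dx": 0, "dy": 0, "dz": -1.2, "wx": 0, "wy": 0, "wz": 1}
  grip_force: 20

```text
time: 7.35
tool_pos: [0.6095, 0.1264, 0.1199]
orientation: [[0.841, 0.541, 0.001], [0.541, -0.841, 0.0], [0.001, 0.001, -1.0]]
contact_force: [1.8, 2.9, 10.0]
finger_gap: 0.18
grip_force: 20.0
```

Run:
```python
from h import *
s=r.state();print(s["ft_torque"])
go(.608,.125,.2,32)
```

```text
[ 0.55727135 -0.56996728 -0.05091997]
d [-0.19  0.04 -8.01] w [ 0.  -0.1  0.7] rows 1.9 yaw 32.7 pos [0.6095 0.1264 0.1199] q7 -79.0 t 7.35 f [ 1.8  2.9 10. ]
```

Request:
arm_command:
  deltas:
    - {"fingers": 0, "dx": 0, "dy": 0, "dz": 0, "wx": 0, "wy": 0, "wz": 0}
    - {"fingers": 0, "dx": 0, "dy": 0, "dz": 0, "wx": 0, "wy": 0, "wz": 0}
    - {"fingers": 0, "dx": 0, "dy": 0, "dz": 0, "wx": 0, "wy": 0, "wz": 0}
    - {"fingers": 0, "dx": 0, "dy": 0, "dz": -4, "wx": 0, "wy": 0, "wz": 0}
    - {"fingers": 0, "dx": 0, "dy": 0, "dz": -8, "wx": 0, "wy": 0, "wz": 0}
    - {"fingers": 0, "dx": 0, "dy": 0, "dz": -8, "wx": 0, "wy": 0, "wz": 0}
    - {"fingers": 0, "dx": 0, "dy": 0, "dz": -8, "wx": 0, "wy": 0, "wz": 0}

```text
time: 7.93
tool_pos: [0.6089, 0.1255, 0.2]
orientation: [[0.842, 0.54, 0.0], [0.54, -0.842, -0.001], [-0.0, 0.001, -1.0]]
contact_force: [0.8, 0.8, -0.9]
finger_gap: 0.494
grip_force: 0.0
```

Run:
```python
from h import *
s=r.state();C=cam("wrist",s);im=r.get_image("wrist");cv2.imwrite("pics/w3.png",cv2.cvtColor(im,cv2.COLOR_RGB2BGR))
go(.608,.125,.2,32)
b=[x for x in blobs(im,(22,140,100),(35,255,255),100)];print(b)
h=cv2.cvtColor(im,cv2.COLOR_RGB2HSV)
m=cv2.inRange(h,(22,140,100),(35,255,255))
n,l,st,ce=cv2.connectedComponentsWithStats(m)
for i in range(1,n):
    if st[i][4]>300:
      print(cv2.minAreaRect(np.argwhere(l==i)[:,::-1].astype(np.float32)))
for z in(.129,.138):
    for th in (32.7,):
        t=np.radians(th);a=np.array([.6085,.125]);e=np.array([np.cos(t),np.sin(t)]);n=np.array([-e[1],e[0]])
        print(z,[proj(C,[*(a+e*.032*i+n*.008*j),z]).round(1).tolist() for i in(-1,1) for j in(-1,1)])
```

```text
d [ 0.    0.02 -0.22] w [0.  0.2 0.7] rows 0.1 yaw 32.7 pos [0.6079 0.1252 0.1978] q7 -78.0 t 7.9833 f [ 0.6  0.4 -0.2]
[([247, 155, 25, 98, 2281], [258.9, 203.2])]
((259.0, 203.5), (97.0, 24.0), 90.0)
0.129 [[270.3, 248.2], [248.0, 248.3], [271.1, 161.1], [246.8, 161.1]]
0.138 [[270.7, 254.3], [247.6, 254.4], [271.5, 164.4], [246.3, 164.4]]
```

View pics/w3.png

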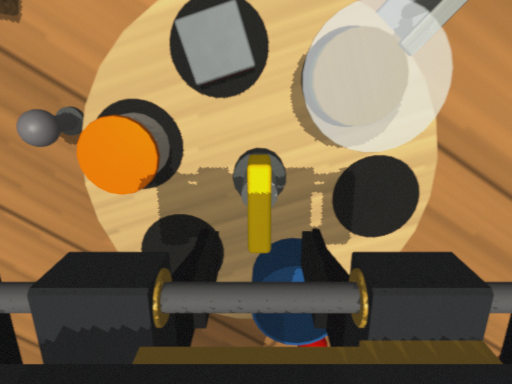

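The view shows the bar at rows 155–252, the same apparent length as when it was up. The tin is at about (292,290), beside the red post at (312,343).

Request:
arm_command:
  deltas:
    - {"fingers": 0.5, "dx": -3, "dy": 0, "dz": -2.5, "wx": 0, "wy": 0, "wz": 0}
    - {"fingers": 1, "dx": -6, "dy": 0, "dz": -5, "wx": 0, "wy": 0, "wz": 0}
    - {"fingers": 1, "dx": -9, "dy": 0, "dz": -7.5, "wx": 0, "wy": 0, "wz": 0}
    - {"fingers": 1, "dx": -12, "dy": 0, "dz": -10, "wx": 0, "wy": 0, "wz": 0}
    - {"fingers": 1, "dx": -12, "dy": 0, "dz": -10, "wx": 0, "wy": 0, "wz": 0}
    - {"fingers": 1, "dx": -12, "dy": 0, "dz": -10, "wx": 0, "wy": 0, "wz": 0}
    - {"fingers": 1, "dx": -12, "dy": 0, "dz": -10, "wx": 0, "wy": 0, "wz": 0}

```text
time: 8.57
tool_pos: [0.5068, 0.0606, 0.2965]
orientation: [[0.842, 0.54, -0.006], [0.54, -0.842, -0.002], [-0.006, -0.001, -1.0]]
contact_force: [0.1, -0.1, -0.4]
finger_gap: 0.938
grip_force: 0.0
```

Run:
```python
from h import *
s=r.state();C=cam("wrist",s);im=r.get_image("wrist");cv2.imwrite("pics/w4.png",cv2.cvtColor(im,cv2.COLOR_RGB2BGR))
print(s["tool_pos"],s["dq"].round(1))
h=cv2.cvtColor(im,cv2.COLOR_RGB2HSV)
m=cv2.inRange(h,(22,140,100),(35,255,255))
n,l,st,ce=cv2.connectedComponentsWithStats(m)
for i in range(1,n):
    if st[i][4]>200:
      print(st[i],cv2.minAreaRect(np.argwhere(l==i)[:,::-1].astype(np.float32)))
for z in(.129,.138):
        t=np.radians(32.7);a=np.array([.608,.125]);e=np.array([np.cos(t),np.sin(t)]);n=np.array([-e[1],e[0]])
        print(z,[proj(C,[*(a+e*.032*i+n*.008*j),z]).round(1).tolist() for i in(-1,1) for j in(-1,1)])
print("red",blobs(im,(0,180,80),(5,255,255),60),"blue",blobs(im,(105,100,30),(125,255,255),100))
go(.445,-.351,.2,33)
```

```text
[0.50679961 0.06063945 0.29654663] [-0.6  1.6 -0.4 -0.1  0.   0.1  0. ]
[ 251    0   20   72 1352] ((260.5, 35.5), (71.0, 19.0), 90.0)
0.129 [[268.9, 71.5], [250.6, 71.5], [269.4, -11.2], [249.8, -11.2]]
0.138 [[269.1, 71.4], [250.3, 71.4], [269.7, -13.9], [249.5, -13.9]]
red [([294, 187, 25, 30, 541], [305.7, 202.9])] blue [([254, 106, 78, 82, 4842], [291.8, 146.4])]
d [-27.41  31.34   9.73] w [-0.1  0.4 -0.3] rows 10.3 yaw 32.7 pos [0.5068 0.061  0.2961] q7 -70.0 t 8.6167 f [-0.4  0.3  0.1]
```

View pics/w4.png

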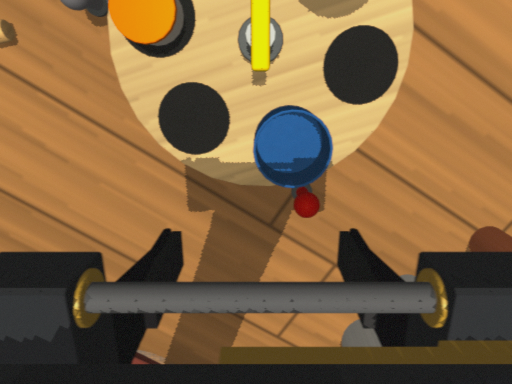

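This view shows the tin's rim with bounds x 254–332 and top row 106, the red ball at (306,204), and empty places at (194,118) and (361,65).

Run:
```python
from h import *
C=cam("wrist")
im=cv2.cvtColor(cv2.imread("pics/w4.png"),cv2.COLOR_BGR2RGB)
red=onz(C,(306,204),.055)
L=onz(C,(254,145),.091);R=onz(C,(332.5,145),.091);T=onz(C,(293,105.5),.091)
c=(L+R)/2;d=(T-c);print("diam",np.linalg.norm(L-R),"top r",np.linalg.norm(d))
v=d/np.linalg.norm(d);cc=T-v*.042;print("tin",cc,"red",red,"dist",np.linalg.norm((cc-red)[:2]))
a=np.array([.608,.125]);
for n,p in(("tin",cc[:2]),("red",red[:2])):
    e=p-a;print(n,np.linalg.norm(e),np.degrees(np.arctan2(e[1],e[0])))
# black places on deck z=.036
m=cv2.inRange(im,(0,0,0),(60,60,60));m[240:]=0
n,l,st,ce=cv2.connectedComponentsWithStats(m)
P=[]
for i in range(1,n):
    if st[i][4]>2000:
        p=onz(C,ce[i],.0362)[:2];print("place",st[i],p.round(4));P.append(p)
for p in P:
    e=p-a;print(np.linalg.norm(e),np.degrees(np.arctan2(e[1],e[0])))
```

```text
diam 0.08183222611247278 top r 0.04020187820646653
tin [0.53745613 0.03876484 0.091     ] red [ 0.48352601 -0.02081132  0.055     ] dist 0.08036029874292774
tin 0.11141337112384765 -129.28456188255157
red 0.1917151936405935 -130.48621767728397
place [ 324   26   73   78 4419] [0.6487 0.018 ]
place [ 159   83   70   71 3833] [0.4962 0.1463]
0.1145312892440372 -69.16930068153978
0.11378851142938695 169.19389300841294
```

Run:
```python
from h import *
S,D=cam("scene"),cam("side")
b=cv2.cvtColor(cv2.imread("pics/side0.png"),cv2.COLOR_BGR2RGB)
print([x for x in blobs(b,(5,180,120),(18,255,255),40)])
print("bottle",onz(D,(308.5,319),.155),onz(S,(117,231),.158))
# bar check w2
p=r.camera_params("wrist");M=np.array(p["mount"])
def wc(pos,O):
    O=np.array(O);return np.array(p["K"]),O@M[:3,:3],O@M[:3,3]+pos
C2=wc([.6098,.1211,.2016],[[-.999,.042,.005],[.042,.999,-.002],[-.005,-.002,-1]])
C3=wc([.6089,.1255,.2],[[.842,.54,0],[.54,-.842,-.001],[0,.001,-1]])
for C,th,n in((C2,177.6,"w2 rows152-250"),(C3,32.7,"w3 rows155-253")):
  for z in(.129,.138):
    t=np.radians(th);e=np.array([np.cos(t),np.sin(t)]);a=np.array([.608,.125])
    print(n,z,[proj(C,[*(a+e*.032*i),zz]).round(1)[1] for i,zz in((-1,z),(1,z),(1,z-.034))])
go(.445,-.351,.2,33)
```

```text
[([252, 192, 19, 13, 181], [261.1, 198.0]), ([303, 312, 12, 14, 138], [308.4, 318.8])]
bottle [ 0.58145631 -0.49090678  0.155     ] [ 0.58933151 -0.4829766   0.158     ]
w2 rows152-250 0.129 [np.float64(243.3), np.float64(156.2), np.float64(146.2)]
w2 rows152-250 0.138 [np.float64(249.3), np.float64(159.3), np.float64(148.6)]
w3 rows155-253 0.129 [np.float64(248.8), np.float64(161.8), np.float64(151.4)]
w3 rows155-253 0.138 [np.float64(255.0), np.float64(165.1), np.float64(153.9)]
d [-27.41  31.34   9.73] w [-0.1  0.4 -0.3] rows 10.3 yaw 32.7 pos [0.5068 0.061  0.2961] q7 -70.0 t 8.6167 f [-0.4  0.3  0.1]
```

The bar's apparent size matches the known-up picture, so it is up and locked. Now over the medium silver cup.

Request:
arm_command:
  deltas:
    - {"fingers": 1, "dx": -2.7, "dy": 3.1, "dz": 0, "wx": 0, "wy": 0, "wz": 0}
    - {"fingers": 1, "dx": -5.4, "dy": 6.2, "dz": 0, "wx": 0, "wy": 0, "wz": 0}
    - {"fingers": 1, "dx": -8.1, "dy": 9.3, "dz": 0, "wx": 0, "wy": 0, "wz": 0}
    - {"fingers": 1, "dx": -10.8, "dy": 12.4, "dz": 0, "wx": 0, "wy": 0, "wz": 0}
    - {"fingers": 1, "dx": -13.5, "dy": 15.5, "dz": 0, "wx": 0, "wy": 0, "wz": 0}
    - {"fingers": 1, "dx": -16.2, "dy": 18.6, "dz": 0, "wx": 0, "wy": 0, "wz": 0}
    - {"fingers": 1, "dx": -18.9, "dy": 21.7, "dz": 0, "wx": 0, "wy": 0, "wz": 0}
    - {"fingers": 1, "dx": -21.6, "dy": 24.8, "dz": 0, "wx": 0, "wy": 0, "wz": 0}

```text
time: 9.28
tool_pos: [0.4591, -0.266, 0.2967]
orientation: [[0.841, 0.541, -0.007], [0.541, -0.841, -0.001], [-0.006, -0.003, -1.0]]
contact_force: [1.3, 0.7, -0.6]
finger_gap: 1.002
grip_force: 0.0
```

Request:
arm_command:
  deltas:
    - {"fingers": 1, "dx": -2.5, "dy": 2.8, "dz": 0.3, "wx": 0, "wy": 0.4, "wz": 0}
    - {"fingers": 1, "dx": -4.5, "dy": 5, "dz": 0.3, "wx": 0, "wy": 0.4, "wz": 0}
    - {"fingers": 1, "dx": -5.8, "dy": 6.5, "dz": 0.3, "wx": 0, "wy": 0.4, "wz": 0}
    - {"fingers": 1, "dx": -5.8, "dy": 6.5, "dz": 0.3, "wx": 0, "wy": 0.4, "wz": 0}
    - {"fingers": 1, "dx": -5.8, "dy": 6.5, "dz": 0.3, "wx": 0, "wy": 0.4, "wz": 0}
    - {"fingers": 1, "dx": -5.8, "dy": 6.5, "dz": 0.3, "wx": 0, "wy": 0.4, "wz": 0}

```text
time: 9.78
tool_pos: [0.4464, -0.3494, 0.2943]
orientation: [[0.841, 0.541, -0.0], [0.541, -0.841, 0.004], [0.002, -0.003, -1.0]]
contact_force: [0.1, 1.0, 0.5]
finger_gap: 0.998
grip_force: 0.0
```

Run:
```python
from h import *
s=r.state();C=cam("wrist",s);im=r.get_image("wrist");cv2.imwrite("pics/w5.png",cv2.cvtColor(im,cv2.COLOR_RGB2BGR))
print(s["dq"].round(1))
for n,p in(("med",(.445,-.351,.07)),("cop",(.565,-.2915,.085)),("small",(.443,-.241,.05))):print(n,proj(C,p))
go(.445,-.351,.2,33)
```

```text
[-0.6 -1.  -0.5  0.1  0.1  0.1  0.2]
med [260.36388449 159.01663256]
cop [275.92857949  26.05068129]
small [176.68482942 104.40605494]
d [-0.25  0.1   9.48] w [-0.1 -0.1 -0.2] rows 2.3 yaw 32.8 pos [ 0.4465 -0.3492  0.2948] q7 -23.0 t 9.8333 f [-0.3  0.7 -1.4]
```

View pics/w5.png

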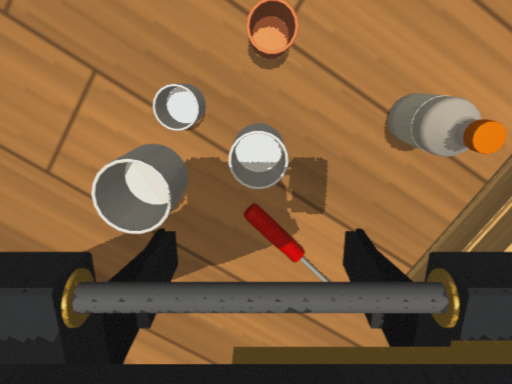

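The medium rim is centred at (258.5,160) and about 59 px wide; the copper rim is at about (272.5,28). The screwdriver's red handle at (272,230) lies below the cup, under where one side of the gripper passes.

Run:
```python
from h import *
C=cam("wrist")
c=onz(C,(258.5,160),.07);print(c,np.linalg.norm(onz(C,(229,160),.07)-onz(C,(288,160),.07)))
k=onz(C,(272.5,27.5),.085);print(k,np.linalg.norm(onz(C,(247.5,27),.085)-onz(C,(297.5,27),.085)))
print("scr",onz(C,(272,230),.015))
go(c[0],c[1],.064,33)
```

```text
[ 0.44314157 -0.34972021  0.07      ] 0.06581549611309337
[ 0.56247711 -0.28913682  0.085     ] 0.04782880299007334
scr [ 0.36011779 -0.42451799  0.015     ]
d [-0.37 -0.07 23.08] w [-0.1 -0.1 -0.2] rows 5.5 yaw 32.8 pos [ 0.4465 -0.3492  0.2948] q7 -23.0 t 9.8333 f [-0.3  0.7 -1.4]
```

Request:
arm_command:
  deltas:
    - {"fingers": 1, "dx": -0.2, "dy": 0, "dz": 4, "wx": 0, "wy": 0, "wz": 0}
    - {"fingers": 1, "dx": -0.3, "dy": 0, "dz": 8, "wx": 0, "wy": 0, "wz": 0}
    - {"fingers": 1, "dx": -0.3, "dy": 0, "dz": 12, "wx": 0, "wy": 0, "wz": 0}
    - {"fingers": 1, "dx": -0.3, "dy": 0, "dz": 16, "wx": 0, "wy": 0, "wz": 0}
    - {"fingers": 1, "dx": -0.3, "dy": 0, "dz": 19, "wx": 0, "wy": 0, "wz": 0}
    - {"fingers": 1, "dx": -0.3, "dy": 0, "dz": 21.5, "wx": 0, "wy": 0, "wz": 0}
    - {"fingers": 1, "dx": -0.3, "dy": 0, "dz": 23, "wx": 0, "wy": 0, "wz": 0}
    - {"fingers": 1, "dx": -0.3, "dy": 0, "dz": 23, "wx": 0, "wy": 0, "wz": 0}
  grip_force: 12

```text
time: 10.5
tool_pos: [0.4424, -0.3489, 0.0622]
orientation: [[0.84, 0.542, -0.003], [0.542, -0.84, 0.006], [0.001, -0.006, -1.0]]
contact_force: [0.2, 0.1, -0.5]
finger_gap: 1.002
grip_force: 0.0
```

```bash
python3 -c "
from h import *
go(.444,-.350,.064,33)"
```

```text
d [ 0.08  0.18 -0.18] w [-0.4 -0.  -0.2] rows 0.1 yaw 32.8 pos [ 0.4424 -0.3489  0.0622] q7 -22.0 t 10.5 f [ 0.2  0.1 -0.5]
```

Request:
arm_command:
  deltas:
    - {"fingers": 0.5, "dx": 0.1, "dy": 0.1, "dz": -0.15, "wx": -0.4, "wy": 0, "wz": 0}
    - {"fingers": 0, "dx": 0.1, "dy": 0.1, "dz": -0.15, "wx": -0.4, "wy": 0, "wz": 0}
    - {"fingers": -1, "dx": 0.1, "dy": 0.1, "dz": -0.15, "wx": -0.4, "wy": 0, "wz": 0}
    - {"fingers": -1, "dx": 0.1, "dy": 0.1, "dz": -0.15, "wx": -0.4, "wy": 0, "wz": 0}
    - {"fingers": -1, "dx": 0.1, "dy": 0.1, "dz": -0.15, "wx": -0.4, "wy": 0, "wz": 0}
    - {"fingers": -1, "dx": 0.1, "dy": 0.1, "dz": -0.15, "wx": -0.4, "wy": 0, "wz": 0}

```text
time: 11.0
tool_pos: [0.4459, -0.3524, 0.069]
orientation: [[0.841, 0.54, 0.008], [0.54, -0.841, -0.005], [0.004, 0.008, -1.0]]
contact_force: [-0.7, 2.3, 7.6]
finger_gap: 0.774
grip_force: 12.0
```

```bash
python3 -c "
from h import *
go(.538,.038,.19,33);print(r.state()['finger_gap']*87)"
```

```text
d [ 28.9  -27.77 -12.21] w [ 0.5 -0.2 -0.3] rows 10.0 yaw 32.7 pos [ 0.4459 -0.3524  0.069 ] q7 -22.0 t 11.0 f [-0.7  2.3  7.6]
67.3084423063985
```

Request:
arm_command:
  deltas:
    - {"fingers": -1, "dx": 0, "dy": 0, "dz": -2, "wx": 0.3, "wy": 0, "wz": 0}
    - {"fingers": -1, "dx": 0, "dy": 0, "dz": -6, "wx": 0.3, "wy": 0, "wz": 0}
    - {"fingers": -1, "dx": 1.5, "dy": -1.5, "dz": -9, "wx": 0.3, "wy": 0, "wz": 0}
    - {"fingers": -1, "dx": 4, "dy": -4, "dz": -11, "wx": 0.3, "wy": 0, "wz": 0}
    - {"fingers": -1, "dx": 6.7, "dy": -6.5, "dz": -12, "wx": 0.3, "wy": 0, "wz": 0}
    - {"fingers": -1, "dx": 9.5, "dy": -9.1, "dz": -12, "wx": 0.3, "wy": 0, "wz": 0}
    - {"fingers": -1, "dx": 12.3, "dy": -11.8, "dz": -12, "wx": 0.3, "wy": 0, "wz": 0}
    - {"fingers": -1, "dx": 15.1, "dy": -14.5, "dz": -12, "wx": 0.3, "wy": 0, "wz": 0}

```text
time: 11.67
tool_pos: [0.4933, -0.1466, 0.1879]
orientation: [[0.842, 0.54, 0.005], [0.54, -0.842, -0.0], [0.004, 0.003, -1.0]]
contact_force: [1.4, 0.2, -1.3]
finger_gap: 0.773
grip_force: 12.0
```

```bash
python3 -c "
from h import *
go(.5355,.0385,.19,33);print(r.state()['finger_gap']*87)"
```

```text
d [ 13.54 -13.3   -0.19] w [ 0.2 -0.2 -0.3] rows 4.6 yaw 32.7 pos [ 0.4933 -0.1466  0.1879] q7 -46.0 t 11.6667 f [ 1.4  0.2 -1.3]
67.26458376271943
```

Request:
arm_command:
  deltas:
    - {"fingers": -1, "dx": 2.7, "dy": -2.7, "dz": 0, "wx": 0.2, "wy": 0, "wz": 0}
    - {"fingers": -1, "dx": 5.4, "dy": -5.3, "dz": 0, "wx": 0.2, "wy": 0, "wz": 0}
    - {"fingers": -1, "dx": 8.1, "dy": -8, "dz": 0, "wx": 0.2, "wy": 0, "wz": 0}
    - {"fingers": -1, "dx": 10.8, "dy": -10.6, "dz": 0, "wx": 0.2, "wy": 0, "wz": 0}
    - {"fingers": -1, "dx": 12.6, "dy": -12.4, "dz": 0, "wx": 0.2, "wy": 0, "wz": 0}
    - {"fingers": -1, "dx": 13.5, "dy": -13.3, "dz": 0, "wx": 0.2, "wy": 0, "wz": 0}
    - {"fingers": -1, "dx": 13.5, "dy": -13.3, "dz": 0, "wx": 0.2, "wy": 0, "wz": 0}
    - {"fingers": -1, "dx": 13.5, "dy": -13.3, "dz": 0, "wx": 0.2, "wy": 0, "wz": 0}

```text
time: 12.33
tool_pos: [0.5348, 0.0363, 0.1873]
orientation: [[0.841, 0.541, 0.001], [0.541, -0.841, 0.003], [0.003, -0.002, -1.0]]
contact_force: [0.8, 0.1, -1.1]
finger_gap: 0.777
grip_force: 12.0
```

Run:
```python
from h import *
s=r.state();C=cam("wrist",s);im=r.get_image("wrist");cv2.imwrite("pics/w6.png",cv2.cvtColor(im,cv2.COLOR_RGB2BGR))
go(.5355,.0385,.109,33)
print("silver rim expect (grip centred)",proj(C,[*s["tool_pos"][:2],s["tool_pos"][2]+.001]),"tin rim c",proj(C,(.5355,.0385,.091)))
print("blue",blobs(im,(100,90,30),(128,255,255),60))
```

```text
d [ 0.23 -0.23  7.82] w [-0.1 -0.1 -0.4] rows 1.9 yaw 32.6 pos [0.5347 0.0352 0.1872] q7 -67.0 t 12.3833 f [-1.  -0.6 -0.7]
silver rim expect (grip centred) [258.51114712 257.44447759] tin rim c [257.21580488 191.88915102]
blue [([205, 130, 108, 77, 3278], [257.9, 158.6])]
```

View pics/w6.png

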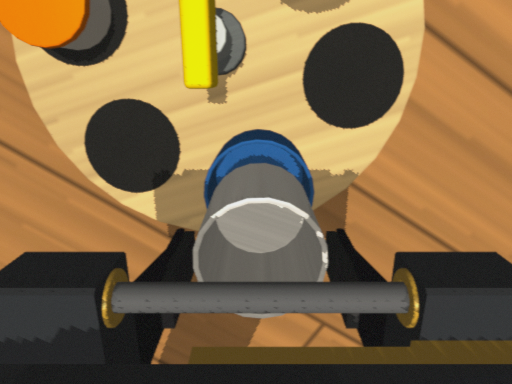

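The view shows the silver cup held level, its rim centred at (261,257), above the tin, whose rim spans x 205–313. The camera's nadir is above these rows, so the tin's lower edge in w4 is its rim. I'm redoing that measurement.

Run:
```python
from h import *
p=r.camera_params("wrist");M=np.array(p["mount"])
O=np.array([[.842,.54,-.006],[.54,-.842,-.002],[-.006,-.001,-1]]);C=np.array(p["K"]),O@M[:3,:3],O@M[:3,3]+[.5068,.0606,.2965]
im=cv2.cvtColor(cv2.imread("pics/w4.png"),cv2.COLOR_BGR2RGB)
m=cv2.inRange(cv2.cvtColor(im,cv2.COLOR_RGB2HSV),(100,80,30),(130,255,255))
c=max(cv2.findContours(m,0,1)[0],key=cv2.contourArea)[:,0]
# lower half of outline is rim: back-project at .091 and fit circle
P=np.array([onz(C,q+np.array([.0,.5]),.091)[:2] for q in c.astype(float) if q[1]>155])
A=np.c_[2*P,np.ones(len(P))];x=np.linalg.lstsq(A,(P**2).sum(1),rcond=None)[0]
print("tin centre",x[:2],"r",np.sqrt(x[2]+x[:2]@x[:2]),len(P))
go(.535,.038,.109,33)
```

```text
tin centre [0.53352955 0.03644377] r 0.040322554140625966 95
d [ 0.16 -0.21  7.82] w [-0.1 -0.1 -0.4] rows 1.9 yaw 32.6 pos [0.5347 0.0352 0.1872] q7 -67.0 t 12.3833 f [-1.  -0.6 -0.7]
```

Request:
arm_command:
  deltas:
    - {"fingers": -1, "dx": 0, "dy": -0.2, "dz": 1.5, "wx": 0, "wy": 0, "wz": 0}
    - {"fingers": -1, "dx": 0, "dy": -0.2, "dz": 2.3, "wx": 0, "wy": 0, "wz": 0}
    - {"fingers": -1, "dx": 0, "dy": -0.2, "dz": 2.3, "wx": 0, "wy": 0, "wz": 0}
    - {"fingers": -1, "dx": 0, "dy": -0.2, "dz": 3.3, "wx": 0, "wy": 0, "wz": 0}
    - {"fingers": -1, "dx": 0, "dy": -0.2, "dz": 4.2, "wx": 0, "wy": 0, "wz": 0}
    - {"fingers": -1, "dx": 0, "dy": -0.2, "dz": 5, "wx": 0, "wy": 0, "wz": 0}
    - {"fingers": -1, "dx": 0, "dy": -0.2, "dz": 5.5, "wx": 0, "wy": 0, "wz": 0}

```text
time: 12.97
tool_pos: [0.5333, 0.0383, 0.1309]
orientation: [[0.842, 0.54, -0.0], [0.54, -0.842, 0.003], [0.002, -0.003, -1.0]]
contact_force: [-0.8, -0.6, -1.1]
finger_gap: 0.777
grip_force: 12.0
```

```bash
python3 -c "
from h import *
go(.534,.037,.109,33);print(r.state()['finger_gap']*87)"
```

```text
d [-0.02  0.15  2.19] w [-0.2 -0.1 -0.3] rows 0.5 yaw 32.7 pos [0.5333 0.0383 0.1309] q7 -68.0 t 12.9667 f [-0.8 -0.6 -1.1]
67.59071876951683
```

Request:
arm_command:
  deltas:
    - {"fingers": -1, "dx": 0, "dy": 0.1, "dz": 0.6, "wx": 0, "wy": 0, "wz": 0}
    - {"fingers": -1, "dx": 0, "dy": 0.1, "dz": 1.2, "wx": 0, "wy": 0, "wz": 0}
    - {"fingers": -1, "dx": 0, "dy": 0.1, "dz": 1.7, "wx": 0, "wy": 0, "wz": 0}
    - {"fingers": -1, "dx": 0, "dy": 0.1, "dz": 2.0, "wx": 0, "wy": 0, "wz": 0}
    - {"fingers": -1, "dx": 0, "dy": 0.1, "dz": 2.2, "wx": 0, "wy": 0, "wz": 0}
    - {"fingers": -1, "dx": 0, "dy": 0.1, "dz": 2.3, "wx": 0, "wy": 0, "wz": 0}

```text
time: 13.47
tool_pos: [0.5344, 0.0379, 0.1092]
orientation: [[0.842, 0.54, 0.001], [0.54, -0.842, 0.004], [0.003, -0.002, -1.0]]
contact_force: [-2.1, 0.1, 5.3]
finger_gap: 0.776
grip_force: 12.0
```

Request:
arm_command:
  deltas:
    - {"fingers": 1, "dx": 0, "dy": 0, "dz": 0, "wx": 0, "wy": 0, "wz": 0}
    - {"fingers": 1, "dx": 0, "dy": 0, "dz": 0, "wx": 0, "wy": 0, "wz": 0}
    - {"fingers": 1, "dx": 0, "dy": 0, "dz": 0, "wx": 0, "wy": 0, "wz": 0}
    - {"fingers": 1, "dx": 0, "dy": 0, "dz": -3, "wx": 0, "wy": 0, "wz": 0}
    - {"fingers": 1, "dx": 0, "dy": 0, "dz": -7, "wx": 0, "wy": 0, "wz": 0}
    - {"fingers": 1, "dx": 0, "dy": 0, "dz": -11, "wx": 0, "wy": 0, "wz": 0}
    - {"fingers": 1, "dx": 0, "dy": 0, "dz": -15, "wx": 0, "wy": 0, "wz": 0}
    - {"fingers": 1, "dx": 0, "dy": 0, "dz": -15, "wx": 0, "wy": 0, "wz": 0}

```text
time: 14.13
tool_pos: [0.5374, 0.0378, 0.268]
orientation: [[0.842, 0.54, 0.013], [0.54, -0.842, 0.004], [0.014, 0.003, -1.0]]
contact_force: [0.5, 0.2, 0.9]
finger_gap: 1.0
grip_force: 0.0
```

Run:
```python
from h import *
s=r.state();C=cam("wrist",s);im=r.get_image("wrist");cv2.imwrite("pics/w7.png",cv2.cvtColor(im,cv2.COLOR_RGB2BGR))
print(s["dq"].round(1))
g=cv2.GaussianBlur(cv2.cvtColor(im,cv2.COLOR_RGB2GRAY),(5,5),1)
for z,rr in((.110,.0335),):
    u=proj(C,(.534,.0375,z));d=np.linalg.norm(proj(C,(.534+rr*.54,.0375-rr*.84,z))-u);print("expect",u,d)
h=cv2.HoughCircles(g,cv2.HOUGH_GRADIENT,1,15,param1=100,param2=18,minRadius=int(d-6),maxRadius=int(d+6))
if h is not None:
    for c in h[0][:5]:print(c,onz(C,c[:2],.110))
print("blue",blobs(im,(100,80,30),(130,255,255),60))
go(.564,-.290,.24,33)
```

```text
[-0.   2.6 -0.1  6.1  0.5 -6.6 -0.4]
expect [256.8269936  177.91099193] 35.85224897590532
[257.5 178.5  34.9] [0.53385767 0.03666482 0.11      ]
[331.5  80.5  39.3] [0.64178672 0.02999865 0.11      ]
[154.5 135.5  36. ] [0.51781782 0.13614722 0.11      ]
[258.5 163.5  39.3] [0.54643159 0.04358792 0.11      ]
[117.5  33.5  40.4] [0.57632889 0.200956   0.11      ]
blue [([216, 125, 84, 78, 1212], [260.3, 150.2])]
d [-15.4   29.06   2.32] w [ 0.1 -0.6 -0.3] rows 7.9 yaw 32.7 pos [0.5364 0.0376 0.2643] q7 -67.0 t 14.1833 f [-0.4 -1.2 -0.8]
```

The silver cup stands centred in the tin at (0.534, 0.037). Now to the copper cup.

Request:
arm_command:
  deltas:
    - {"fingers": 1, "dx": -1.9, "dy": 3.6, "dz": 0, "wx": 0, "wy": 0, "wz": 0}
    - {"fingers": 1, "dx": -3.8, "dy": 7.2, "dz": 0, "wx": 0, "wy": 0, "wz": 0}
    - {"fingers": 1, "dx": -5.7, "dy": 10.8, "dz": 0, "wx": 0, "wy": -0.5, "wz": 0}
    - {"fingers": 1, "dx": -7.6, "dy": 14.4, "dz": 0, "wx": 0, "wy": -0.5, "wz": 0}
    - {"fingers": 1, "dx": -9.5, "dy": 18, "dz": 0, "wx": 0, "wy": -0.5, "wz": 0}
    - {"fingers": 1, "dx": -11.4, "dy": 21.6, "dz": 0, "wx": 0, "wy": -0.5, "wz": 0}
    - {"fingers": 1, "dx": -13.4, "dy": 25.3, "dz": 0, "wx": 0, "wy": -0.5, "wz": 0}
    - {"fingers": 1, "dx": -15.4, "dy": 29, "dz": 0, "wx": 0, "wy": -0.5, "wz": 0}

```text
time: 14.85
tool_pos: [0.5607, -0.291, 0.2572]
orientation: [[0.841, 0.54, -0.007], [0.54, -0.841, -0.001], [-0.007, -0.003, -1.0]]
contact_force: [0.9, 0.8, 0.5]
finger_gap: 1.003
grip_force: 0.0
```

Request:
arm_command:
  deltas:
    - {"fingers": 1, "dx": 0, "dy": 0, "dz": 0, "wx": 0, "wy": 0, "wz": 0}
    - {"fingers": 1, "dx": 0, "dy": 0, "dz": 0, "wx": 0, "wy": 0, "wz": 0}
    - {"fingers": 1, "dx": 0, "dy": 0, "dz": 0, "wx": 0, "wy": 0, "wz": 0}

```text
time: 15.1
tool_pos: [0.561, -0.2887, 0.257]
orientation: [[0.842, 0.54, -0.007], [0.54, -0.842, -0.0], [-0.006, -0.004, -1.0]]
contact_force: [0.9, 0.6, 0.7]
finger_gap: 0.999
grip_force: 0.0
```

Run:
```python
from h import *
s=r.state();C=cam("wrist",s);im=r.get_image("wrist");cv2.imwrite("pics/w8.png",cv2.cvtColor(im,cv2.COLOR_RGB2BGR))
print(s["dq"].round(1))
g=cv2.GaussianBlur(cv2.cvtColor(im,cv2.COLOR_RGB2GRAY),(5,5),1)
z,rr=.085,.025
u=proj(C,(.563,-.29,z));d=np.linalg.norm(proj(C,(.563+rr*.54,-.29-rr*.84,z))-u);print("expect",u,d)
h=cv2.HoughCircles(g,cv2.HOUGH_GRADIENT,1,15,param1=100,param2=18,minRadius=int(d-4),maxRadius=int(d+4))
if h is not None:
    for c in h[0][:4]:print(c,onz(C,c[:2],z))
go(.564,-.290,.079,33)
```

```text
[-1.2 -1.  -1.2  0.4 -0.2  0.  -0.1]
expect [262.06444189 166.59198935] 25.87932880878969
[261.5 162.5  23.9] [ 0.56611844 -0.28734993  0.085     ]
[164.5  226.5   21.35] [ 0.45596533 -0.24016472  0.085     ]
[434.5 261.5  26. ] [ 0.57440074 -0.49926036  0.085     ]
d [ 0.21  0.4  17.84] w [-0.2  0.3 -0.2] rows 4.3 yaw 32.8 pos [ 0.5613 -0.2878  0.2574] q7 -34.0 t 15.15 f [-0.1  0.2 -1.1]
```

Request:
arm_command:
  deltas:
    - {"fingers": 1, "dx": 0.2, "dy": 0.2, "dz": 4, "wx": 0, "wy": 0.3, "wz": 0}
    - {"fingers": 1, "dx": 0.3, "dy": 0.2, "dz": 8, "wx": 0, "wy": 0.3, "wz": 0}
    - {"fingers": 1, "dx": 0.3, "dy": 0.2, "dz": 12, "wx": 0, "wy": 0.3, "wz": 0}
    - {"fingers": 0.7, "dx": 0.3, "dy": 0.2, "dz": 15.5, "wx": 0, "wy": 0.3, "wz": 0}
    - {"fingers": 0.7, "dx": 0.3, "dy": 0.2, "dz": 17.5, "wx": 0, "wy": 0.3, "wz": 0}
    - {"fingers": 0.7, "dx": 0.3, "dy": 0.2, "dz": 17.9, "wx": 0, "wy": 0.3, "wz": 0}
    - {"fingers": 0.7, "dx": 0.3, "dy": 0.2, "dz": 17.9, "wx": 0, "wy": 0.3, "wz": 0}

```text
time: 15.73
tool_pos: [0.5633, -0.2876, 0.0781]
orientation: [[0.84, 0.542, -0.004], [0.542, -0.84, 0.003], [-0.002, -0.005, -1.0]]
contact_force: [-0.2, 1.0, 0.2]
finger_gap: 0.858
grip_force: 0.0
```

```bash
python3 -c "
from h import *
go(.565,-.289,.078,33)"
```

```text
d [0.07 0.21 0.  ] w [-0.3  0.1 -0.2] rows 0.1 yaw 32.8 pos [ 0.5633 -0.2876  0.0781] q7 -34.0 t 15.7333 f [-0.2  1.   0.2]
```

Request:
arm_command:
  deltas:
    - {"fingers": 0.3, "dx": 0.1, "dy": 0.1, "dz": 0, "wx": -0.3, "wy": 0, "wz": 0}
    - {"fingers": 0, "dx": 0.1, "dy": 0.1, "dz": 0, "wx": -0.3, "wy": 0, "wz": 0}
    - {"fingers": -1, "dx": 0.1, "dy": 0.1, "dz": 0, "wx": -0.3, "wy": 0, "wz": 0}
    - {"fingers": -1, "dx": 0.1, "dy": 0.1, "dz": 0, "wx": -0.3, "wy": 0, "wz": 0}
    - {"fingers": -1, "dx": 0.1, "dy": 0.1, "dz": 0, "wx": -0.3, "wy": 0, "wz": 0}
    - {"fingers": -1, "dx": 0.1, "dy": 0.1, "dz": 0, "wx": -0.3, "wy": 0, "wz": 0}
    - {"fingers": -1, "dx": 0.1, "dy": 0.1, "dz": 0, "wx": -0.3, "wy": 0, "wz": 0}
  grip_force: 10

```text
time: 16.32
tool_pos: [0.5656, -0.2898, 0.08]
orientation: [[0.842, 0.54, 0.002], [0.54, -0.842, -0.003], [0.0, 0.004, -1.0]]
contact_force: [-1.7, 1.5, 6.3]
finger_gap: 0.56
grip_force: 10.0
```

```bash
python3 -c "
from h import *
go(.534,.037,.235,33);print(r.state()['finger_gap']*87)"
```

```text
d [ 15.   -29.15 -15.6 ] w [ 0.2 -0.  -0.3] rows 8.7 yaw 32.7 pos [ 0.5656 -0.2898  0.08  ] q7 -34.0 t 16.3167 f [-1.7  1.5  6.3]
48.742808768863135
```

Request:
arm_command:
  deltas:
    - {"fingers": -1, "dx": 0, "dy": 0, "dz": -2, "wx": 0, "wy": 0, "wz": 0}
    - {"fingers": -1, "dx": 0, "dy": 0, "dz": -6, "wx": 0, "wy": 0, "wz": 0}
    - {"fingers": -1, "dx": 0.5, "dy": -1, "dz": -10, "wx": 0, "wy": 0, "wz": 0}
    - {"fingers": -1, "dx": 1.5, "dy": -3, "dz": -13.5, "wx": 0, "wy": 0, "wz": 0}
    - {"fingers": -1, "dx": 3, "dy": -6, "dz": -15.5, "wx": 0, "wy": 0, "wz": 0}
    - {"fingers": -1, "dx": 4.8, "dy": -9.4, "dz": -15.6, "wx": 0, "wy": 0, "wz": 0}
    - {"fingers": -1, "dx": 6.6, "dy": -12.9, "dz": -15.6, "wx": 0, "wy": 0, "wz": 0}
    - {"fingers": -1, "dx": 8.4, "dy": -16.4, "dz": -15.6, "wx": 0, "wy": 0, "wz": 0}

```text
time: 16.98
tool_pos: [0.5466, -0.1045, 0.2351]
orientation: [[0.842, 0.54, 0.002], [0.54, -0.842, -0.003], [0.0, 0.004, -1.0]]
contact_force: [1.3, -0.1, -1.0]
finger_gap: 0.565
grip_force: 9.9
```

```bash
python3 -c "
from h import *
go(.534,.037,.235,33);print(r.state()['finger_gap']*87)"
```

```text
d [  6.58 -12.6   -0.04] w [ 0.2 -0.  -0.3] rows 3.4 yaw 32.7 pos [ 0.5466 -0.1045  0.2351] q7 -52.0 t 16.9833 f [ 1.3 -0.1 -1. ]
49.139318292391465
```

Request:
arm_command:
  deltas:
    - {"fingers": -1, "dx": 1.7, "dy": -3.3, "dz": 0, "wx": 0.2, "wy": 0, "wz": 0}
    - {"fingers": -1, "dx": 3.4, "dy": -6.6, "dz": 0, "wx": 0.2, "wy": 0, "wz": 0}
    - {"fingers": -1, "dx": 5, "dy": -9.6, "dz": 0, "wx": 0.2, "wy": 0, "wz": 0}
    - {"fingers": -1, "dx": 6.2, "dy": -11.8, "dz": 0, "wx": 0.2, "wy": 0, "wz": 0}
    - {"fingers": -1, "dx": 6.6, "dy": -12.6, "dz": 0, "wx": 0.2, "wy": 0, "wz": 0}
    - {"fingers": -1, "dx": 6.6, "dy": -12.6, "dz": 0, "wx": 0.2, "wy": 0, "wz": 0}
    - {"fingers": -1, "dx": 6.6, "dy": -12.6, "dz": 0, "wx": 0.2, "wy": 0, "wz": 0}
    - {"fingers": -1, "dx": 6.6, "dy": -12.6, "dz": 0, "wx": 0.2, "wy": 0, "wz": 0}

```text
time: 17.65
tool_pos: [0.5346, 0.0337, 0.234]
orientation: [[0.843, 0.538, -0.001], [0.538, -0.843, -0.001], [-0.001, 0.0, -1.0]]
contact_force: [0.5, -0.3, -1.1]
finger_gap: 0.564
grip_force: 9.9
```

Run:
```python
from h import *
s=r.state();C=cam("wrist",s);im=r.get_image("wrist");cv2.imwrite("pics/w9.png",cv2.cvtColor(im,cv2.COLOR_RGB2BGR))
print(s["dq"].round(1))
zr=s["tool_pos"][2]+.005
u=proj(C,[*s["tool_pos"][:2],zr]);rr=.025
d=np.linalg.norm(proj(C,(s["tool_pos"][0]+rr*.54,s["tool_pos"][1]-rr*.84,zr))-u);print("expect",u,d)
h,sa,v=cv2.split(cv2.cvtColor(im,cv2.COLOR_RGB2HSV))
m=cv2.inRange(cv2.cvtColor(im,cv2.COLOR_RGB2HSV),(0,90,30),(13,255,255));m[:, :190]=0;m[:,330:]=0;m[:130]=0
n,l,st,ce=cv2.connectedComponentsWithStats(m);i=1+np.argmax(st[1:,4]);print("copper",st[i])
g=cv2.GaussianBlur(cv2.cvtColor(im,cv2.COLOR_RGB2GRAY),(5,5),1)
H=cv2.HoughCircles(g,cv2.HOUGH_GRADIENT,1,8,param1=80,param2=14,minRadius=int(d-5),maxRadius=int(d+5))
if H is not None:
    for c in H[0][:12]:
        if abs(c[0]-u[0])<40 and abs(c[1]-u[1])<60: print(c,onz(C,c[:2],zr)-s["tool_pos"])
go(.534,.037,.235,33)
```

```text
[ 0.5  0.1  0.1 -0.  -0.2  0.  -0.2]
expect [258.48343754 261.60605184] 52.13854084080989
copper [ 208  171  105  111 9172]
[263.5 265.5  48.5] [-0.00048685 -0.00316659  0.005     ]
[256.5 274.5  54.1] [-0.00647114 -0.0029715   0.005     ]
[256.5 261.5  49.7] [-0.00046166  0.00083183  0.005     ]
d [ 0.13 -0.32 -0.1 ] w [-0.   0.1 -0.5] rows 0.1 yaw 32.5 pos [0.5347 0.0336 0.234 ] q7 -67.0 t 17.7 f [ 0.4  0.7 -2.1]
```

Request:
arm_command:
  deltas:
    - {"fingers": -1, "dx": 0.1, "dy": -0.3, "dz": 1.5, "wx": 0, "wy": 0, "wz": 0}
    - {"fingers": -1, "dx": 0.1, "dy": -0.3, "dz": 2.8, "wx": 0, "wy": 0, "wz": 0}
    - {"fingers": -1, "dx": 0.1, "dy": -0.3, "dz": 2.8, "wx": 0, "wy": 0, "wz": 0}
    - {"fingers": -1, "dx": 0.1, "dy": -0.3, "dz": 3.6, "wx": 0, "wy": 0, "wz": 0}
    - {"fingers": -1, "dx": 0.1, "dy": -0.3, "dz": 4.4, "wx": 0, "wy": 0, "wz": 0}
    - {"fingers": -1, "dx": 0.1, "dy": -0.3, "dz": 5.2, "wx": 0, "wy": 0, "wz": 0}

```text
time: 18.2
tool_pos: [0.534, 0.0383, 0.1819]
orientation: [[0.842, 0.539, 0.0], [0.539, -0.842, 0.0], [0.0, -0.0, -1.0]]
contact_force: [-0.8, 0.3, -1.0]
finger_gap: 0.563
grip_force: 9.9
```

```bash
python3 -c "
from h import *
go(.534,.037,.124,33);print(r.state()['finger_gap']*87)"
```

```text
d [-0.07  0.11  5.79] w [-0.  -0.  -0.4] rows 1.4 yaw 32.6 pos [0.534  0.0383 0.1819] q7 -68.0 t 18.2 f [-0.8  0.3 -1. ]
48.98637521830778
```

Inside with no contact; going on down.

Request:
arm_command:
  deltas:
    - {"fingers": -1, "dx": 0, "dy": 0.1, "dz": 1, "wx": 0, "wy": 0, "wz": 0}
    - {"fingers": -1, "dx": 0, "dy": 0.1, "dz": 2, "wx": 0, "wy": 0, "wz": 0}
    - {"fingers": -1, "dx": 0, "dy": 0.1, "dz": 3, "wx": 0, "wy": 0, "wz": 0}
    - {"fingers": -1, "dx": 0, "dy": 0.1, "dz": 4, "wx": 0, "wy": 0, "wz": 0}
    - {"fingers": -1, "dx": 0, "dy": 0.1, "dz": 4.8, "wx": 0, "wy": 0, "wz": 0}
    - {"fingers": -1, "dx": 0, "dy": 0.1, "dz": 5.4, "wx": 0, "wy": 0, "wz": 0}
    - {"fingers": -1, "dx": 0, "dy": 0.1, "dz": 5.7, "wx": 0, "wy": 0, "wz": 0}
    - {"fingers": -1, "dx": 0, "dy": 0.1, "dz": 5.8, "wx": 0, "wy": 0, "wz": 0}

```text
time: 18.87
tool_pos: [0.5343, 0.0382, 0.124]
orientation: [[0.841, 0.54, -0.001], [0.54, -0.841, 0.0], [-0.0, -0.001, -1.0]]
contact_force: [-1.0, 0.8, 1.5]
finger_gap: 0.563
grip_force: 10.0
```

Request:
arm_command:
  deltas:
    - {"fingers": 0.3, "dx": 0, "dy": 0, "dz": 0.1, "wx": 0, "wy": 0, "wz": 0}
    - {"fingers": 0.6, "dx": 0, "dy": 0, "dz": 0.1, "wx": 0, "wy": 0, "wz": 0}
    - {"fingers": 0.8, "dx": 0, "dy": 0, "dz": 0, "wx": 0, "wy": 0, "wz": 0}
    - {"fingers": 0.8, "dx": 0, "dy": 0, "dz": 0, "wx": 0, "wy": 0, "wz": 0}
    - {"fingers": 0.8, "dx": 0, "dy": 0, "dz": -3, "wx": 0, "wy": 0, "wz": 0}
    - {"fingers": 0.8, "dx": 0, "dy": 0, "dz": -7, "wx": 0, "wy": 0, "wz": 0}
    - {"fingers": 0.8, "dx": 0, "dy": 0, "dz": -11, "wx": 0, "wy": 0, "wz": 0}
    - {"fingers": 0.8, "dx": 0, "dy": 0, "dz": -15, "wx": 0, "wy": 0, "wz": 0}

```text
time: 19.53
tool_pos: [0.5339, 0.0379, 0.2762]
orientation: [[0.842, 0.54, -0.001], [0.54, -0.842, 0.0], [-0.001, -0.0, -1.0]]
contact_force: [1.9, 0.2, -0.6]
finger_gap: 0.892
grip_force: 0.0
```

Request:
arm_command:
  deltas:
    - {"fingers": 0.8, "dx": 1.5, "dy": 0, "dz": 0, "wx": 0, "wy": 0, "wz": 0}
    - {"fingers": 0.8, "dx": 3, "dy": 0, "dz": 0, "wx": 0, "wy": 0, "wz": 0}
    - {"fingers": 0.8, "dx": 3, "dy": 0, "dz": 0, "wx": 0, "wy": 0, "wz": 0}
    - {"fingers": 0.8, "dx": 3, "dy": 0, "dz": 0, "wx": 0, "wy": 0, "wz": 0}

```text
time: 19.87
tool_pos: [0.5595, 0.0545, 0.274]
orientation: [[0.841, 0.541, -0.001], [0.541, -0.841, 0.0], [-0.001, -0.001, -1.0]]
contact_force: [0.1, 0.3, -0.6]
finger_gap: 0.899
grip_force: 0.0
```

Run:
```python
from h import *
s=r.state();C=cam("wrist",s);im=r.get_image("wrist")
print(s["tool_pos"],s["contact_force"].round(1))
g=cv2.GaussianBlur(cv2.cvtColor(im,cv2.COLOR_RGB2GRAY),(5,5),1)
for nm,z,rr in(("cop",.129,.025),("sil",.110,.0335)):
    u=proj(C,(.534,.0375,z));d=np.linalg.norm(proj(C,(.534+rr*.54,.0375-rr*.84,z))-u);print(nm,"expect",u,d)
    h=cv2.HoughCircles(g,cv2.HOUGH_GRADIENT,1,6,param1=80,param2=14,minRadius=int(d-4),maxRadius=int(d+4))
    if h is not None:
        for c in h[0][:12]:
            if np.hypot(*(c[:2]-u))<20:print(c,onz(C,c[:2],z))
print("copper mask",[b for b in blobs(im,(0,90,30),(13,255,255),300)][:6])
# bar: predicted bounds up vs 9 mm down
print("yel",blobs(im,(22,140,100),(35,255,255),100))
t=np.radians(32.7);e=np.array([np.cos(t),np.sin(t)]);n=np.array([-e[1],e[0]]);a=np.array([.608,.125])
for z in(.129,.138):
    q=np.array([proj(C,[*(a+e*.032*i+n*.008*j),zz]) for i in(-1,1) for j in(-1,1) for zz in(z,z-.034)]);print(z,q.min(0).round(1),q.max(0).round(1))
```

```text
[0.55950646 0.05448998 0.27397381] [ 0.1  0.3 -0.6]
cop expect [259.77207964 208.25238379] 27.155091160936646
[260.5 202.5  30.4] [0.53909852 0.0399794  0.129     ]
[254.5 200.5  28.2] [0.53777623 0.04563824 0.129     ]
[255.5 208.5  24.9] [0.53167322 0.04067483 0.129     ]
[266.5 202.5  28.2] [0.54206134 0.035362   0.129     ]
[263.5 196.5  27.1] [0.54545798 0.04082227 0.129     ]
[267.5 208.5  23.6] [0.5376327  0.03138733 0.129     ]
sil expect [259.78359076 201.18972607] 34.42738874441931
[258.5 193.5  37.4] [0.53997064 0.04280074 0.11      ]
[260.5 182.5  37.4] [0.5503416  0.04716886 0.11      ]
[262.5 202.5  31.9] [0.53428636 0.03454385 0.11      ]
[251.5 196.5  30.8] [0.53373267 0.04684933 0.11      ]
copper mask [([230, 174, 54, 62, 2662], [256.8, 204.0]), ([264, 228, 29, 31, 639], [278.6, 244.4])]
yel [([207, 40, 26, 84, 1798], [219.2, 81.3])]
0.129 [207.2  41.6] [232.6 123.1]
0.138 [205.5  40.5] [231.8 124.5]
```

The numbers agree: the bar's length is 84 px (84.0 predicted when up, 81.5 when 9 mm down), and the copper rim is where it should be. Handing in.

```bash
python3 -c "
from h import *
print(r.hand_in())"
```

```text
the job is handed in; nothing more can be done
None
```

Job handed in at about 20 s: the camera measurements show the carousel locked with the blue tin beside the red post, the silver cup standing in the tin and the copper cup in the silver one; however, I viewed 11 pictures, one over the limit of 10.

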